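# Release a ratchet-locked tray and pack its plates

## Robot

A 6-joint arm with a two-finger parallel gripper is mounted at the origin on a cart in front of the work surface, level with it; the furniture and walls round the work are solid. World frame = base frame: x ahead of the robot, y to its left, z up, the work surface at z = 0. Lengths are in m, angles in degrees, forces in N, time in s.
With the tool pointing down it reaches from about 0.375 to 0.9 m from the base axis. Payload 3.1 kg.
Tool frame: the origin (TCP) lies on the centre line of the jaws, within the pads' length; the fingertips stand 25 mm ahead of it and the grasp point (between the pads) lies 6 mm ahead of it; z points along the fingers, y is the line along which they close (so a half turn about z gives the same grasp; the last joint's range is limited). The gripper opens to 87 mm and grips with 3 to 60 N. Pads are 19 mm wide; open, the fingers measure 117 mm over their backs; the gripper's body (75 mm by 190 mm) begins 51 mm behind the grasp point.
Start: joints at [-80.071, 30.224, 82.088, -0, 67.689, -10.227], TCP at [0.215, -0.587, 0.248] pointing down, gripper open.
Joint ranges: [-176.69, 176.69], [-43.24, 126.21], [12.49, 139.97], [-82, 262], [0, 151.66], [-163.58, 163.58]. Speed limits (degrees/s): [159.86, 159.86, 180, 180, 180, 180].

## Interface

Orientations are given as a 3x3 rotation matrix whose columns are the frame's x, y, z axes.
In Python, from rig import read_state, capture, camera_params, hand_in gives the robot as it stands.
- The arm moves only by the tool apply_moves, never from a script. Its argument "rows" is a list of rows, each an object of numbers: "x", "y", "z": the shift along the tool's x, y, z in mm; "rx", "ry", "rz": the turn, a rotation vector about the tool's x, y, z in units of 6 degrees (1.0 is 6 degrees); "claw": the closure in counts, from 0 (fully open) to 255 (shut). A call has 1 to 10 rows; each row is the pose to reach, as a shift and turn from the pose commanded when the call began, along the tool's axes at that moment; what a row does not reach only later rows make up. A row lasts 1/8 s, in which the tool goes at most 62.5 mm and 10.7 degrees, less where a joint would pass 70% of its speed; a pose out of reach is approached as far as the arm can. A call with a gripper value outside its range is refused whole. The fingers move at their own pace and stop on an object; the grip force is fixed at half the most. Time passes only in rows, so rows that repeat a pose let the fingers close. It gives the time, the measured TCP pose, the force, the opening and the grip force at its end, in the units of the state.
- read_state(): the state, without advancing time (a new reading comes with each control period).
- capture(name): name is "scene" or "top"; returns (picture, depth): 420x560x3 uint8, red, green, blue; 420x560 float32, m along the optical axis (not along the pixel's ray), 0 where there is no reading.
- camera_params(name): a dict with "fx", "fy", "cx", "cy" (pixels), "xyz" and "orientation" of the camera in the world. Camera axes: x right, y up, looking along -z (the intrinsics and any distortion apply to the point x, -y, -z); pixel columns grow to the right and rows downward; lengths in m; the calibration is good to about 2 mm. A picture is of the moment at which its call begins. camera_params takes no time and is no camera call.
- hand_in(): hands the job in; it is judged then, once.
The state is a dict: "time_s": time; "joint_positions": joint angles; "qvel": joint speeds; "tau": joint torques, N m; "position": TCP position; "tcp_rot": TCP orientation; "force": force on the tool from outside, world axes, zero at the start; "moment": the same for the moment, N m; "opening": opening from 0.0 (shut) to 1.0 (fully open); "grasp_force": force on a finger pad.
Only numpy, scipy, OpenCV 4.12 (cv2) and the standard library are available. Lean on these libraries where they do the work, as an engineer would, in place of code of your own. Each camera call takes 0.05 s, during which the arm holds its last target. There are 200 camera calls.

## Task

The hold-down bar over the empty aluminium tray is locked by a bolt whose ratchet is still set to tighten. Flip the small direction lever on the ratchet over to its other, loosening side, swing the ratchet handle counter-clockwise (seen from above) until the bolt has turned about 60 degrees and its latch finger is clear of the bar, and swing the bar fully open toward the robot. Then pack the two L-shaped plates together flat on the tray's floor so that they fill it, let go, and leave the small things lying about where they are.

Things in the scene. Friction and masses are not known exactly. Their poses are not given: they have to be found in the camera images.
- tray_floor (a point): middle of the tray's inner floor (8 mm above the worktop); x and y are the fixture's axes. The fixture stands fixed on the worktop: an aluminium base 94 (x) x 270 (y) mm. The tray's floor is 66 mm along x and 126 mm along y; its walls are 8 mm high and lean outward by 30 degrees, so its mouth is 75 x 135 mm. Bolt with ratchet at its -y end, bar pivot at its +y end.
- bolt_axis (a point): vertical axis of the locking bolt and ratchet, 105 mm to the -y side of the tray's middle, at the top of the ratchet (60 mm above the worktop). A hex head 18 mm wide shows on the ratchet's head (64 mm across).
- bolt (a joint): turn of the bolt, rad: 0 locked (its start), grows counter-clockwise seen from above to its stop at 1.3; the latch finger, a pin under the ratchet on the robot's side of the bar's tip, is clear of the bar above 0.7. It needs 0.6 N m and stays where it is left. It turns only when the ratchet grips it.
- handle_knob (a point): middle of the upright black knob (24 mm across, from 60 to 97 mm above the worktop) at the end of the steel ratchet handle, 125 mm from the bolt axis. The handle's arm is 16 mm wide and lies 50 to 60 mm above the worktop.
- handle (a joint): angle of the handle about the bolt axis, rad: 0 pointing along the fixture's -x (toward the robot), grows counter-clockwise seen from above; stops at -0.4 and 2.1. Friction 0.3 N m, plus 0.6 N m while it drives the bolt. The wheel has 16 teeth, so up to 0.4 rad are free before the pawl bites.
- ratchet_lever (a joint): direction lever, rad, from the handle's line, growing counter-clockwise seen from above: stops at -0.5 (set to tighten: the handle then slips counter-clockwise) and +0.5 (set to loosen: the handle drives the bolt counter-clockwise and slips clockwise). It flips with about 3 N at its fin and stays where left; over 12 N against its stop drags the handle.
- bar_pivot (a point): vertical pivot of the hold-down bar, 105 mm to the +y side of the tray's middle, 30 mm above the worktop (the bar's top). The steel bar is 18 mm wide, 195 mm long and lies 22 to 30 mm above the worktop, across the tray.
- bar_peg (a point): middle of the upright black peg on the bar, 18 mm across at its top and foot, 14 mm between, from 30 to 64 mm above the worktop, 95 mm from the pivot.
- bar (a joint): angle of the bar, rad: 0 over the tray, its tip at the bolt; grows clockwise seen from above (toward the robot) to its stop at 1.5, fully open. Friction about 1 N at the peg; it stays where it is left.
- plate_a_lug (a point): L-shaped aluminium plate, 10 mm thick, one of two equal ones. This point: middle of its upright lug (26 in x, 12 in y, 10 to 34 mm above the underside), 22 mm above the underside; grip the lug across its y. From here the 90 x 30 leg spans x -37.5 to 52.5, y -22.5 to 7.5 mm; the 30 mm wide foot x -37.5 to -7.5, y to 37.5. Two, one turned half round, make a 120 x 60 rectangle.
- plate_b_lug (a point): L-shaped aluminium plate, 10 mm thick, one of two equal ones. This point: middle of its upright lug (26 in x, 12 in y, 10 to 34 mm above the underside), 22 mm above the underside; grip the lug across its y. From here the 90 x 30 leg spans x -37.5 to 52.5, y -22.5 to 7.5 mm; the 30 mm wide foot x -37.5 to -7.5, y to 37.5. Two, one turned half round, make a 120 x 60 rectangle.
- plate_a: the first plate; origin on its underside below the lug
- plate_b: the second plate; origin on its underside below the lug
- usb_stick: USB stick, 20 x 61 x 10 mm, lying behind the plates; bystander, leave alone
- slip_box: small cover-glass box, 36 x 36 x 22 mm, front right; bystander, leave alone
- dish: flat culture dish, 56 mm across, to be cleared by 14 mm, front middle; bystander, leave alone (the bar passes over it)
- lever_fin (a point): middle of the upright dark fin (14 x 9 mm, from 66 to 92 mm above the worktop) of the direction lever on top of the ratchet handle. The lever turns about a vertical pivot on the handle's line 40 mm from the bolt axis; the fin is 32 mm beyond the pivot, toward the knob. It leans to the side toward which the handle drives the bolt.

How it is judged (in metres and radians):
On the way, in this order (a step that is already met when the one before it is completed fails the run):
1. the direction lever is flipped to the loosening side (value of joint ratchet_lever above 0.35 rad), for 0.1 s.
2. the ratchet has turned the bolt loose (over 0.85 rad) (value of joint bolt above 0.85 rad), for 0.2 s.
3. the bar is swung open (over 1.2 rad) (value of joint bar above 1.2 rad), for 0.2 s.
4. one plate lies flat in the tray, released (((z of plate_a_lug in the frame of tray_floor between 0.018 and 0.0245 m and x of plate_a_lug in the frame of tray_floor between -0.02 and 0.02 m and y of plate_a_lug in the frame of tray_floor between -0.04 and 0.04 m and angle between plate_a_lug's own z axis and vertical below 0.05 rad and linear speed of plate_a below 0.02 m/s and contact force between the fingers and plate_a below 0.2 N) or (z of plate_b_lug in the frame of tray_floor between 0.018 and 0.0245 m and x of plate_b_lug in the frame of tray_floor between -0.02 and 0.02 m and y of plate_b_lug in the frame of tray_floor between -0.04 and 0.04 m and angle between plate_b_lug's own z axis and vertical below 0.05 rad and linear speed of plate_b below 0.02 m/s and contact force between the fingers and plate_b below 0.2 N))), for 0.2 s.
At the end, for the whole second after the job is handed in: The bolt is turned loose by more than 0.85 rad, the bar is open by more than 1.2 rad, and both L-shaped plates lie flat on the tray's floor (within 2.5 mm in height and 0.05 rad of level) inside its walls, released and at rest (value of joint bolt above 0.85 rad and value of joint bar above 1.2 rad and z of plate_a_lug in the frame of tray_floor between 0.018 and 0.0245 m and x of plate_a_lug in the frame of tray_floor between -0.02 and 0.02 m and y of plate_a_lug in the frame of tray_floor between -0.04 and 0.04 m and angle between each of plate_a_lug, plate_b_lug's own z axis and vertical below 0.05 rad and linear speed of each of plate_a, plate_b below 0.02 m/s and contact force between the fingers and plate_a below 0.2 N and z of plate_b_lug in the frame of tray_floor between 0.018 and 0.0245 m and x of plate_b_lug in the frame of tray_floor between -0.02 and 0.02 m and y of plate_b_lug in the frame of tray_floor between -0.04 and 0.04 m and contact force between the fingers and plate_b below 0.2 N); the robot touches nothing.
It fails at once if the USB stick is pushed more than 5 cm from its place (distance of usb_stick from where it was at the start of the episode above 0.05 m).
It fails at once if the cover-glass box is pushed more than 5 cm from its place (distance of slip_box from where it was at the start of the episode above 0.05 m).
It fails at once if the culture dish is pushed more than 5 cm from its place (distance of dish from where it was at the start of the episode above 0.05 m).
It also fails if it takes over 72 s, if anything falls off the work surface, if the arm or the gripper's body presses on something with over 40 N, if the wrist force passes 120 N, or if a joint passes its speed limit or range.

## Working session

There is one attempt and no reset: what is moved stays moved. The work goes in short steps, Python scripts to look and compute and a tool call to move; the robot and the scene stay as the last step left them, time stands still between calls to the robot, and variables do not carry over. Pictures are saved under pics/ and viewed, at most 10 in all, crops included, and the job is handed in when it is done.

Besides the shell and the picture viewer there is one more tool, called after "Call:" by a JSON object that holds its "op" and its "data". apply_moves: Moves the arm, as the interface text tells. Its arguments: {"type":"object","properties":{"rows":{"type":"array"}},"required":["rows"]}

```bash
mkdir -p pics; ls; cat > h.py <<'E'
import numpy as np, cv2
from rig import *
def cloud(name):
    im,d=capture(name); p=camera_params(name)
    K=p
    v,u=np.mgrid[0:420,0:560]
    X=np.stack([(u-p['cx'])/p['fx']*d,-(v-p['cy'])/p['fy']*d,-d],-1)
    W=X@np.array(p['orientation']).T+np.array(p['xyz'])
    W[d==0]=np.nan
    return im,d,W
def save(n,im): cv2.imwrite('pics/'+n+'.png',im[:,:,::-1])
E
python3 - <<'E'
from h import *
for n in ['top','scene']:
    im,d,W=cloud(n); save(n+'0',im); np.savez('c_'+n,im=im,W=W,d=d); print(camera_params(n))
s=read_state(); print(s['position'],s['tcp_rot'],s['time_s'])
E
```

```text
pics
{'fx': 529.2821774228555, 'fy': 529.2821774228555, 'cx': 269.7152276362789, 'cy': 200.38265006226848, 'xyz': array([0.48451678, 0.01653018, 1.23826035]), 'orientation': array([[ 0.0153422 ,  0.99892195, -0.04381262],
       [-0.99981629,  0.01582994,  0.01080717],
       [ 0.01148907,  0.04363877,  0.99898131]])}
{'fx': 445.81486145505403, 'fy': 445.81486145505403, 'cx': 283.2666848173687, 'cy': 213.8476348610203, 'xyz': array([0.03232957, 0.39497369, 0.6629559 ]), 'orientation': array([[-0.61015447,  0.53725984, -0.5822915 ],
       [-0.79216803, -0.42618766,  0.43684538],
       [-0.01346597,  0.72781587,  0.68564038]])}
[ 0.21527122 -0.58608869  0.24668218] [[ 9.38757382e-01  3.44578659e-01 -3.54557948e-04]
 [ 3.44578677e-01 -9.38755438e-01  1.93988447e-03]
 [ 3.35599587e-04 -1.94325398e-03 -9.99998056e-01]] 0.1
```

View pics/top0.png

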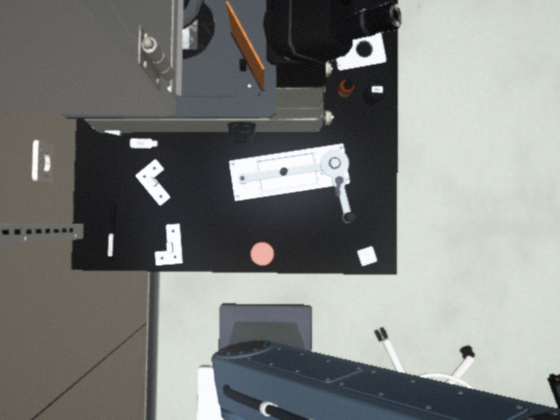

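View pics/scene0.png

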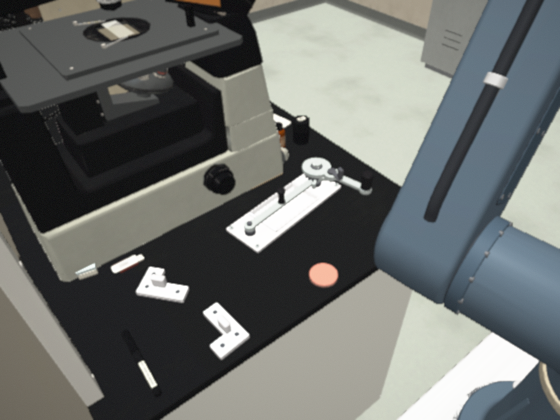

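```bash
python3 - <<'E'
from h import *
c=np.load('c_top.npz'); im,W=c['im'],c['W']
def P(u,v): return np.round(W[v,u]*1000,0)
for n,(u,v) in dict(pivot=(243,179),peg=(284,171),bolt=(335,163),knob=(348,217),fin=(339,181),dish=(262,254),box=(367,256),usb=(144,143),pA=(153,182),pB=(175,230),table=(220,230),scopefront=(220,122),stage=(230,100),leftbox=(120,100),knobm=(241,130),foot=(220,115),botl=(345,88)).items(): print(n,P(u,v))
b=im.min(-1)
def rect(box,zl,zh,bt=110):
    u0,v0,u1,v1=box
    m=np.zeros(b.shape,bool); m[v0:v1,u0:u1]=1
    m&=(W[...,2]>zl)&(W[...,2]<zh)&(b>bt)
    pts=(W[m][:,:2]*1000).astype(np.float32)
    return len(pts),cv2.minAreaRect(pts),np.median(W[m][:,2])
print('base',rect((225,140,355,205),0.003,0.024,90))
print('A',rect((130,155,175,208),0.003,0.018,90))
print('B',rect((150,220,188,270),0.003,0.018,90))
big=[]
for (u0,v0,u1,v1) in [(225,135,365,230),(125,130,195,270)]:
    r=cv2.resize(im[v0:v1,u0:u1],None,fx=5,fy=5,interpolation=cv2.INTER_CUBIC); save('z%d'%u0,r); print(r.shape)
E
```

```text
pivot [585.  65.  39.]
peg [602. -27.  65.]
bolt [ 621. -140.   67.]
knob [ 501. -166.   95.]
fin [ 582. -150.   66.]
dish [414.  19.   6.]
box [ 414. -222.   23.]
usb [668. 298.   9.]
pA [575. 270.  34.]
pB [466. 220.  17.]
table [468. 118.   4.]
scopefront [702. 114. 104.]
stage [688.  76. 368.]
leftbox [582. 134. 815.]
knobm [683.  68. 114.]
foot [662.  91. 370.]
botl [ 790. -160.   70.]
base (3200, ((601.1655883789062, -40.879791259765625), (136.94337463378906, 278.73931884765625), 3.073126792907715), np.float64(0.009199078885514744))
A (640, ((577.8327026367188, 265.857666015625), (94.23072052001953, 63.954681396484375), 40.6258430480957), np.float64(0.010654220544049742))
B (656, ((433.44854736328125, 238.4593963623047), (93.29524993896484, 63.65174865722656), 4.730485916137695), np.float64(0.010918219493718073))
(475, 700, 3)
(700, 350, 3)
```

View pics/z225.png

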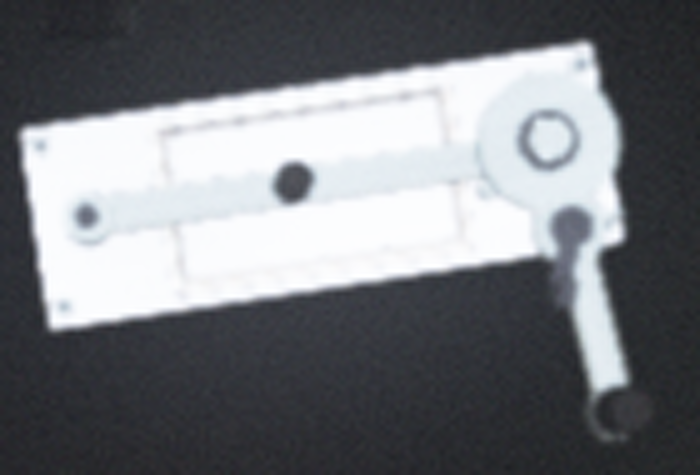

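View pics/z125.png

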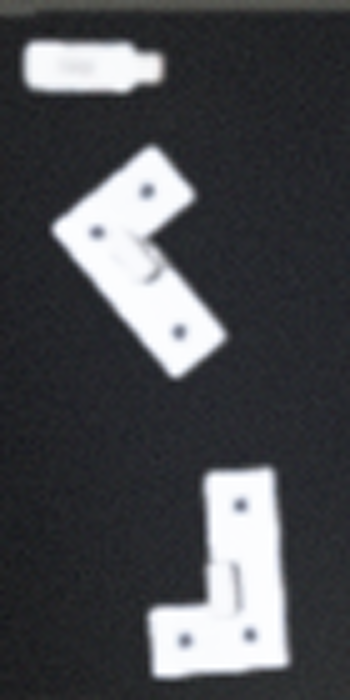

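```bash
cat >> h.py <<'E'
def ray(u,v,z,name='top'):
    p=camera_params(name); R=np.array(p['orientation']); o=np.array(p['xyz'])
    d=R@np.array([(u-p['cx'])/p['fx'],-(v-p['cy'])/p['fy'],-1]); return o+d*(z-o[2])/d[2]
def fit(loc,world):
    loc=np.array(loc,float);w=np.array(world)[:,:2]*1000
    a=loc-loc.mean(0);b=w-w.mean(0)
    th=np.arctan2((a[:,0]*b[:,1]-a[:,1]*b[:,0]).sum(),(a*b).sum())
    R=np.array([[np.cos(th),-np.sin(th)],[np.sin(th),np.cos(th)]]);t=w.mean(0)-R@loc.mean(0)
    return t,np.degrees(th),np.abs(w-(loc@R.T+t)).max()
E
python3 - <<'E'
from h import *
def z(pts,ou,ov,h): return [ray(ou+(x+.5)/5-.5,ov+(y+.5)/5-.5,h) for x,y in pts]
# base local: TL=(+x,+y) TR=(+x,-y) BR=(-x,-y) BL=(-x,+y)
print('base',fit([(47,135),(47,-135),(-47,-135),(-47,135)],z([(20,128),(592,42),(625,240),(50,330)],225,135,.016)))
print('A',fit([(-37.5,-22.5),(52.5,-22.5),(52.5,7.5),(-37.5,37.5),(-7.5,37.5)],z([(52,228),(175,379),(227,337),(152,145),(197,195)],125,130,.010)))
print('B',fit([(-37.5,-22.5),(52.5,-22.5),(52.5,7.5),(-7.5,7.5),(-7.5,37.5),(-37.5,37.5)],z([(288,665),(273,467),(205,472),(207,605),(149,608),(153,677)],125,130,.010)))
for n,(p,h) in dict(bolt=((549,139),.062),peg=((294,183),.064),pivot=((87,216),.034),knob=((627,410),.097),lev=((571,224),.06),fin=((566,285),.08)).items(): print(n,z([p],225,135,h)[0]*1000)
E
```

```text
base (array([605.72390029, -40.50332196]), np.float64(9.691374513195774), np.float64(0.5460276398456188))
A (array([577.95436758, 274.8152872 ]), np.float64(-139.50773627721728), np.float64(1.1499552939916953))
B (array([427.30773836, 230.84847868]), np.float64(5.272439355315989), np.float64(3.217542567149991))
bolt [ 623.34892569 -139.43898723   62.        ]
peg [601.54009798 -25.64765895  64.        ]
pivot [587.87291328  67.4931114   34.        ]
knob [ 502.26878446 -169.70400129   97.        ]
lev [ 585.58848531 -149.93591579   60.        ]
fin [ 556.98137578 -145.17055811   80.        ]
```

```bash
python3 - <<'E'
from h import *
def z(pts,ou,ov,h): return [ray(ou+(x+.5)/5-.5,ov+(y+.5)/5-.5,h) for x,y in pts]
print('tray',fit([(37.6,67.6),(37.6,-67.6),(-37.6,-67.6),(-37.6,67.6)],z([(163,130),(443,90),(462,240),(182,296)],225,135,.016)))
for n in ['top','scene']:
    W=np.load(f'c_{n}.npz')['W'].reshape(-1,3)*1000
    for y0 in range(-160,320,40):
        r=[]
        for zl,zh in [(60,90),(90,130),(130,200),(200,330),(330,450)]:
            m=(W[:,1]>y0)&(W[:,1]<y0+40)&(W[:,2]>zl)&(W[:,2]<zh)&(W[:,0]>640)&(W[:,0]<900)
            r.append(int(np.percentile(W[m,0],2)) if m.sum()>8 else None)
        print(n,y0,r)
# plates: contour corners at subpixel
im=np.load('c_top.npz')['im']
for nm,(u0,v0,u1,v1) in dict(A=(130,155,178,208),B=(150,218,190,270)).items():
    g=cv2.resize(im[v0:v1,u0:u1].min(-1),None,fx=8,fy=8,interpolation=cv2.INTER_CUBIC)
    cs=max(cv2.findContours((g>130).astype(np.uint8),0,1)[0],key=cv2.contourArea)
    print(nm,cv2.contourArea(cs)/64)
    C=np.array([ray(u0+(x+.5)/8-.5,v0+(y+.5)/8-.5,.010)[:2]*1000 for x,y in cs[:,0]])
    # ICP of contour to L outline
    V=np.array([(-37.5,-22.5),(52.5,-22.5),(52.5,7.5),(-7.5,7.5),(-7.5,37.5),(-37.5,37.5)])
    from scipy.optimize import least_squares
    def res(p):
        c,s=np.cos(p[2]),np.sin(p[2]); L=(C-p[:2])@np.array([[c,-s],[s,c]])
        return [cv2.pointPolygonTest(V.astype(np.float32).reshape(-1,1,2),(float(a),float(b)),True)+p[3] for a,b in L]
    p0={'A':(578,274.8,np.radians(-139.5),0),'B':(429,231,np.radians(4.5),0)}[nm]
    r=least_squares(res,p0,loss='soft_l1',diff_step=1e-4); print(r.x[:2],np.degrees(r.x[2]),r.x[3],np.median(np.abs(r.fun)))
E
```

```text
tray (array([603.73335314, -36.04847998]), np.float64(9.964733277061047), np.float64(3.5035113430779603))
top -160 [640, None, None, None, None]
top -120 [642, 705, 712, 727, 748]
top -80 [702, 704, 711, 725, 741]
top -40 [701, 703, 709, 724, 741]
top 0 [701, 702, None, None, 662]
top 40 [661, 662, None, None, 660]
top 80 [661, 663, None, None, 660]
top 120 [698, 700, None, 794, 658]
top 160 [697, 699, None, None, 656]
top 200 [696, 698, None, None, 655]
top 240 [695, 698, None, None, 655]
top 280 [695, 697, None, None, 654]
scene -160 [640, None, None, None, None]
scene -120 [701, 703, 712, 726, 745]
scene -80 [701, 703, 711, 725, 741]
scene -40 [700, 702, 708, 724, 675]
scene 0 [694, 700, 710, 715, 659]
scene 40 [660, 660, 713, 717, 659]
scene 80 [661, 663, 712, 744, 658]
scene 120 [696, 699, 711, 743, 657]
scene 160 [696, 698, 711, 743, 656]
scene 200 [695, 697, 710, 742, 655]
scene 240 [694, 696, 709, 741, 654]
scene 280 [693, 695, 708, 741, 653]
A 739.0546875
[578.06918432 275.26605967] -139.34699228357476 1.2711365291336807 0.1552855900069443
B 759.15625
[427.00658095 230.17347724] 5.643513000311905 1.3707680526157855 0.24359488487243652
```

```bash
cat >> h.py <<'E'
from scipy.spatial.transform import Rotation as Ro
def Rd(yaw):
    a=np.radians(yaw); y=np.array([np.cos(a),np.sin(a),0]); zz=np.array([0,0,-1.]); return np.stack([np.cross(y,zz),y,zz],1)
def plan(wps,s=None):
    s=s or read_state(); R=np.array(s['tcp_rot']); p=np.array(s['position'])*1000
    y=R[:,1]; print('at',np.round(p,1),'yaw',round(np.degrees(np.arctan2(y[1],y[0])),1),'t',round(s['time_s'],2),'F',np.round(s['force'],1),'op',round(s['opening'],2))
    for x_,y_,z_,yw in wps:
        d=R.T@(np.array([x_,y_,z_])-p); r=np.degrees(Ro.from_matrix(R.T@Rd(yw)).as_rotvec())/6
        print('x %.0f y %.0f z %.0f | rx %.2f ry %.2f rz %.2f'%(*d,*r), 'len %.0f'%np.linalg.norm(d))
E
python3 - <<'E'
from h import *
plan([(556,-145,200,-76),(556,-145,97,-76)])
E
```

```text
at [ 215.3 -586.1  246.7] yaw -69.8 t 0.1 F [ 0.2  0.7 -0.2] op 1.0
x 472 y -297 z 47 | rx -0.02 ry -0.00 rz 1.03 len 559
x 472 y -296 z 150 | rx -0.02 ry -0.00 rz 1.03 len 577
```

Call:
{"op": "apply_moves", "data": {"rows": [{"x": 472, "y": -297, "z": 47, "rz": 1, "claw": 138}, {"x": 472, "y": -297, "z": 47, "rz": 1, "claw": 138}, {"x": 472, "y": -297, "z": 47, "rz": 1, "claw": 138}, {"x": 472, "y": -297, "z": 47, "rz": 1, "claw": 138}, {"x": 472, "y": -297, "z": 47, "rz": 1, "claw": 138}, {"x": 472, "y": -297, "z": 47, "rz": 1, "claw": 138}, {"x": 472, "y": -297, "z": 47, "rz": 1, "claw": 138}, {"x": 472, "y": -297, "z": 47, "rz": 1, "claw": 138}, {"x": 472, "y": -297, "z": 47, "rz": 1, "claw": 138}, {"x": 472, "y": -297, "z": 47, "rz": 1, "claw": 138}]}}

```text
validation failed for argument at $.ro...
```

```bash
python3 - <<'E'
from h import *
plan([(556,-145,110,-76),(556,-145,97,-76),(560,-182,97,-76)])
im,d,W=cloud('scene'); save('s1',cv2.resize(im[60:270,250:530],None,fx=2.8,fy=2.8,interpolation=cv2.INTER_CUBIC))
E
```

```text
at [ 215.3 -586.1  246.7] yaw -69.8 t 0.1 F [ 0.2  0.7 -0.2] op 1.0
x 472 y -296 z 137 | rx -0.02 ry -0.00 rz 1.03 len 574
x 472 y -296 z 150 | rx -0.02 ry -0.00 rz 1.03 len 577
x 463 y -260 z 150 | rx -0.02 ry -0.00 rz 1.03 len 552
```

View pics/s1.png

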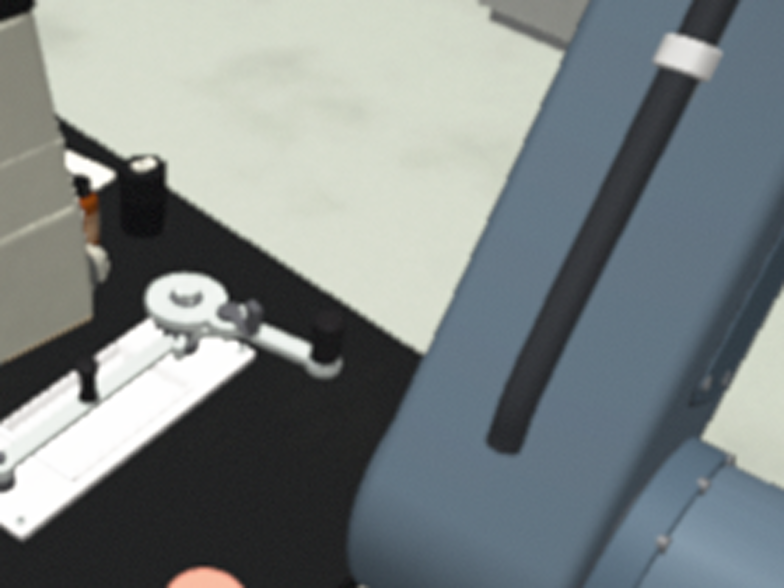

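Call:
{"op": "apply_moves", "data": {"rows": [{"x": 60, "y": -38, "z": 6, "rx": 0, "ry": 0, "rz": 1, "claw": 138}]}}

```text
time_s: 0.28
position: [0.2519, -0.5407, 0.2422]
tcp_rot: [[0.972, 0.237, 0.0], [0.237, -0.972, -0.004], [-0.001, 0.004, -1.0]]
force: [0.3, 0.7, 0.9]
opening: 0.95
grasp_force: 0.0
```

```bash
python3 - <<'E'
from h import *
plan([(556,-145,200,-76),(556,-145,110,-76)])
E
```

```text
at [ 251.9 -540.7  242.2] yaw -76.3 t 0.28 F [0.3 0.7 0.9] op 0.95
x 389 y -313 z 41 | rx 0.04 ry 0.01 rz -0.05 len 501
x 389 y -313 z 131 | rx 0.04 ry 0.01 rz -0.05 len 516
```

Call:
{"op": "apply_moves", "data": {"rows": [{"x": 389, "y": -313, "z": 41, "rx": 0, "ry": 0, "rz": 0, "claw": 138}, {"x": 389, "y": -313, "z": 41, "rx": 0, "ry": 0, "rz": 0, "claw": 138}, {"x": 389, "y": -313, "z": 41, "rx": 0, "ry": 0, "rz": 0, "claw": 138}, {"x": 389, "y": -313, "z": 41, "rx": 0, "ry": 0, "rz": 0, "claw": 138}, {"x": 389, "y": -313, "z": 41, "rx": 0, "ry": 0, "rz": 0, "claw": 138}, {"x": 389, "y": -313, "z": 41, "rx": 0, "ry": 0, "rz": 0, "claw": 138}, {"x": 389, "y": -313, "z": 41, "rx": 0, "ry": 0, "rz": 0, "claw": 138}, {"x": 389, "y": -313, "z": 41, "rx": 0, "ry": 0, "rz": 0, "claw": 138}, {"x": 389, "y": -313, "z": 41, "rx": 0, "ry": 0, "rz": 0, "claw": 138}, {"x": 389, "y": -313, "z": 71, "rx": 0, "ry": 0, "rz": 0, "claw": 138}]}}

```text
time_s: 1.52
position: [0.5557, -0.139, 0.1727]
tcp_rot: [[0.969, 0.247, 0.005], [0.247, -0.969, -0.003], [0.004, 0.004, -1.0]]
force: [0.4, 0.5, -0.1]
opening: 0.458
grasp_force: 0.0
```

```bash
python3 - <<'E'
from h import *
plan([(556,-145,110,-76),(556,-145,97,-76),(560,-182,97,-76)])
im,d,W=cloud('scene'); save('s2',cv2.resize(im[40:250,250:530],None,fx=2.8,fy=2.8,interpolation=cv2.INTER_CUBIC))
E
```

```text
at [ 555.7 -139.   172.7] yaw -75.7 t 1.52 F [ 0.4  0.5 -0.1] op 0.46
x -1 y 6 z 63 | rx 0.04 ry -0.04 rz 0.05 len 63
x -2 y 6 z 76 | rx 0.04 ry -0.04 rz 0.05 len 76
x -7 y 42 z 76 | rx 0.04 ry -0.04 rz 0.05 len 87
```

View pics/s2.png

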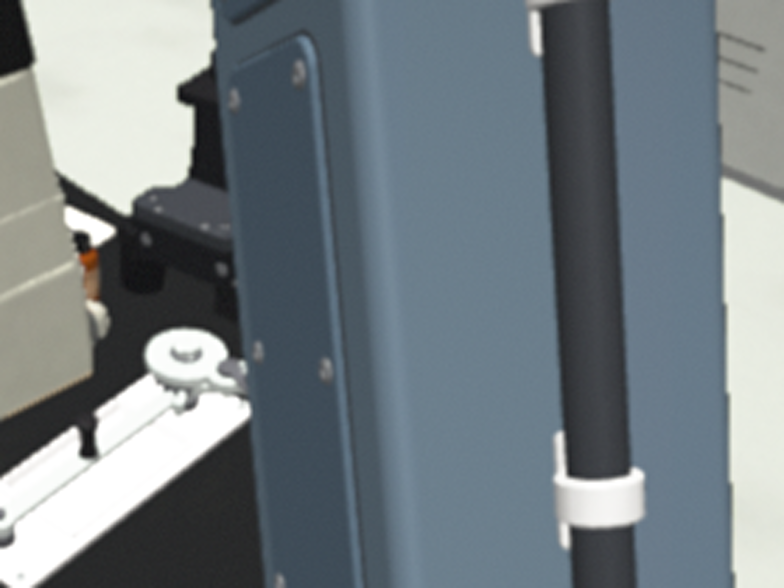

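Call:
{"op": "apply_moves", "data": {"rows": [{"x": 0, "y": 4, "z": 40, "rx": 0, "ry": 0, "rz": 0, "claw": 138}, {"x": 0, "y": 4, "z": 75, "rx": 0, "ry": 0, "rz": 0, "claw": 138}, {"x": 0, "y": 4, "z": 75, "rx": 0, "ry": 0, "rz": 0, "claw": 138}]}}

```text
time_s: 1.95
position: [0.5523, -0.1427, 0.0942]
tcp_rot: [[0.97, 0.243, -0.007], [0.243, -0.97, 0.003], [-0.006, -0.004, -1.0]]
force: [-0.6, -1.4, -0.8]
opening: 0.46
grasp_force: 0.0
```

```bash
python3 - <<'E'
from h import *
plan([(560,-180,97,-76),(561,-188,97,-76)])
for n in ['top','scene']:
    im,d,W=cloud(n); W=W*1000
    m=(abs(W[...,0]-556)<140)&(abs(W[...,1]+145)<140)
    for zl,zh in [(120,145),(145,170),(170,200),(200,240),(240,300)]:
        q=W[m&(W[...,2]>zl)&(W[...,2]<zh)][:,:2]
        if len(q)<10: continue
        L=(q-[556,-145])@np.array([[.97,.24],[.24,-.97]]); print(n,zl,len(q),L.min(0).round(),L.max(0).round())
E
```

```text
at [ 552.3 -142.7   94.2] yaw -75.9 t 1.95 F [-0.6 -1.4 -0.8] op 0.46
x -2 y 38 z -3 | rx -0.04 ry 0.05 rz 0.01 len 38
x -3 y 46 z -3 | rx -0.04 ry 0.05 rz 0.01 len 46
top 145 47 [ 25. -69.] [ 35. -48.]
top 170 648 [ -39. -101.] [35. 89.]
top 200 30 [-22. -56.] [ 34. -40.]
top 240 132 [-39. -55.] [35. -2.]
scene 120 39 [-37. -90.] [ 32. -87.]
scene 145 268 [-37. -96.] [ 34. -86.]
scene 170 596 [-38. -99.] [ 35. -49.]
scene 200 140 [  2. -55.] [ 35. -49.]
scene 240 60 [ 14. -53.] [ 36. -25.]
```

Call:
{"op": "apply_moves", "data": {"rows": [{"x": 0, "y": 10, "z": -2, "rx": 0, "ry": 0, "rz": 0, "claw": 138}, {"x": 0, "y": 20, "z": -2, "rx": 0, "ry": 0, "rz": 0, "claw": 138}, {"x": -1, "y": 28, "z": -2, "rx": 0, "ry": 0, "rz": 0, "claw": 138}, {"x": -2, "y": 36, "z": -2, "rx": 0, "ry": 0, "rz": 0, "claw": 138}]}}

```text
time_s: 2.55
position: [0.5611, -0.1778, 0.0984]
tcp_rot: [[0.97, 0.244, -0.001], [0.244, -0.97, 0.001], [-0.001, -0.002, -1.0]]
force: [-1.9, 4.6, 4.5]
opening: 0.461
grasp_force: 2.3
```

Call:
{"op": "apply_moves", "data": {"rows": [{"x": 0, "y": 4, "z": 0, "rx": 0, "ry": 0, "rz": 0, "claw": 138}, {"x": 0, "y": 7, "z": 0, "rx": 0, "ry": 0, "rz": 0, "claw": 138}, {"x": 0, "y": 7, "z": 0, "rx": 0, "ry": 0, "rz": 0, "claw": 138}]}}

```text
time_s: 2.92
position: [0.5638, -0.185, 0.0983]
tcp_rot: [[0.97, 0.245, 0.001], [0.245, -0.97, -0.0], [0.0, 0.001, -1.0]]
force: [-2.5, 3.1, 3.1]
opening: 0.461
grasp_force: 1.5
```

Call:
{"op": "apply_moves", "data": {"rows": [{"x": 0, "y": 3, "z": 0, "rx": 0, "ry": 0, "rz": 0, "claw": 138}, {"x": 0, "y": 3, "z": 0, "rx": 0, "ry": 0, "rz": 0, "claw": 138}]}}

```text
time_s: 3.18
position: [0.5648, -0.1876, 0.0983]
tcp_rot: [[0.97, 0.244, 0.001], [0.244, -0.97, -0.0], [0.001, 0.0, -1.0]]
force: [-0.2, 3.6, 1.7]
opening: 0.46
grasp_force: 2.1
```

Call:
{"op": "apply_moves", "data": {"rows": [{"x": 0, "y": 3, "z": 0, "rx": 0, "ry": 0, "rz": 0, "claw": 138}, {"x": 0, "y": 3, "z": 0, "rx": 0, "ry": 0, "rz": 0, "claw": 138}]}}

```text
time_s: 3.42
position: [0.566, -0.1905, 0.0984]
tcp_rot: [[0.97, 0.244, 0.002], [0.244, -0.97, -0.0], [0.002, 0.001, -1.0]]
force: [0.7, 4.7, 2.4]
opening: 0.459
grasp_force: 2.2
```

```bash
python3 - <<'E'
from h import *
plan([(566,-187,145,-76),(502,-170,145,-76)])
E
```

```text
at [ 566.  -190.5   98.4] yaw -75.9 t 3.42 F [0.7 4.7 2.4] op 0.46
x 1 y -3 z -47 | rx 0.01 ry -0.02 rz 0.02 len 47
x -57 y -35 z -47 | rx 0.01 ry -0.02 rz 0.02 len 82
```

Call:
{"op": "apply_moves", "data": {"rows": [{"x": 0, "y": -3, "z": -15, "rx": 0, "ry": 0, "rz": 0, "claw": 138}, {"x": 0, "y": -3, "z": -52, "rx": 0, "ry": 0, "rz": 0, "claw": 138}, {"x": -45, "y": -30, "z": -52, "rx": 0, "ry": 0, "rz": 0, "claw": 165}, {"x": -57, "y": -35, "z": -52, "rx": 0, "ry": 0, "rz": 0, "claw": 165}, {"x": -57, "y": -35, "z": -52, "rx": 0, "ry": 0, "rz": 0, "claw": 165}]}}

```text
time_s: 4.05
position: [0.5013, -0.1714, 0.1512]
tcp_rot: [[0.97, 0.244, 0.002], [0.244, -0.97, -0.002], [0.001, 0.002, -1.0]]
force: [1.2, -0.4, -0.1]
opening: 0.353
grasp_force: 0.0
```

```bash
python3 - <<'E'
from h import *
plan([(502,-170,145,-76),(502,-170,93,-76)])
im,d,W=cloud('top'); a=im[130:230,280:380]
im2,d2,W2=cloud('scene'); b=im2[130:230,280:400]
save('s3',np.hstack([cv2.resize(a,(370,370),interpolation=cv2.INTER_CUBIC),cv2.resize(b,(430,370),interpolation=cv2.INTER_CUBIC)]))
E
```

```text
at [ 501.3 -171.4  151.2] yaw -75.9 t 4.05 F [ 1.2 -0.4 -0.1] op 0.35
x 1 y -1 z 6 | rx 0.02 ry -0.01 rz 0.02 len 6
x 1 y -1 z 58 | rx 0.02 ry -0.01 rz 0.02 len 58
```

View pics/s3.png

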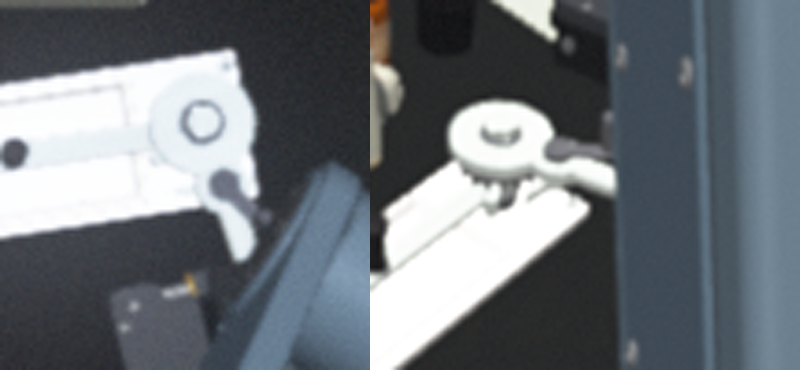

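Call:
{"op": "apply_moves", "data": {"rows": [{"x": 2, "y": 4, "z": 6, "rx": 0, "ry": 0, "rz": -0.5, "claw": 130}, {"x": 2, "y": 4, "z": 6, "rx": 0, "ry": 0, "rz": -0.5, "claw": 130}, {"x": 2, "y": 4, "z": 6, "rx": 0, "ry": 0, "rz": -0.5, "claw": 130}, {"x": 2, "y": 4, "z": 35, "rx": 0, "ry": 0, "rz": -0.5, "claw": 130}, {"x": 2, "y": 4, "z": 56, "rx": 0, "ry": 0, "rz": -0.5, "claw": 130}, {"x": 2, "y": 4, "z": 56, "rx": 0, "ry": 0, "rz": -0.5, "claw": 180}, {"x": 2, "y": 4, "z": 56, "rx": 0, "ry": 0, "rz": -0.5, "claw": 180}, {"x": 2, "y": 4, "z": 56, "rx": 0, "ry": 0, "rz": -0.5, "claw": 180}]}}

```text
time_s: 5.15
position: [0.5046, -0.1745, 0.0951]
tcp_rot: [[0.956, 0.295, 0.002], [0.295, -0.956, -0.001], [0.001, 0.002, -1.0]]
force: [-0.0, -2.6, -1.6]
opening: 0.308
grasp_force: 1.3
```

```bash
cat > arc.py <<'E'
from h import *
import sys
# swing: centre cx cy, radius, list of direction angles (deg), z, yaw offset
def arc(c,r,angs,z,yo): plan([(c[0]+r*np.cos(np.radians(a)),c[1]+r*np.sin(np.radians(a)),z,a+yo) for a in angs])
E
python3 - <<'E'
from arc import *
s=read_state(); print(s['grasp_force'])
p=np.array(s['position'])*1000-[623.3,-139.4,0]; print(np.hypot(*p[:2]),np.degrees(np.arctan2(p[1],p[0]))%360)
arc((623.3,-139.4),125,[205,212,219,226,233,240],93,90)
E
```

```text
1.2982468930749747
123.76639393835839 196.48648831249162
at [ 504.6 -174.5   95.1] yaw -72.8 t 5.15 F [-0.  -2.6 -1.6] op 0.31
x -0 y 19 z 2 | rx 0.02 ry -0.01 rz -1.31 len 19
x 3 y 33 z 2 | rx 0.02 ry -0.01 rz -2.47 len 34
x 8 y 48 z 2 | rx 0.02 ry -0.01 rz -3.64 len 49
x 14 y 62 z 2 | rx 0.02 ry -0.01 rz -4.81 len 63
x 22 y 75 z 2 | rx 0.02 ry -0.01 rz -5.97 len 78
x 32 y 86 z 2 | rx 0.02 ry -0.00 rz -7.14 len 92
```

Call:
{"op": "apply_moves", "data": {"rows": [{"x": 0, "y": 19, "z": 1, "rx": 0, "ry": 0, "rz": -1.3, "claw": 180}, {"x": 3, "y": 33, "z": 1, "rx": 0, "ry": 0, "rz": -2.5, "claw": 180}, {"x": 8, "y": 48, "z": 1, "rx": 0, "ry": 0, "rz": -3.6, "claw": 180}, {"x": 8, "y": 48, "z": 1, "rx": 0, "ry": 0, "rz": -3.6, "claw": 180}]}}

```text
time_s: 5.65
position: [0.5247, -0.2167, 0.0936]
tcp_rot: [[0.781, 0.625, -0.002], [0.625, -0.781, 0.002], [-0.001, -0.003, -1.0]]
force: [-0.5, 0.6, 0.5]
opening: 0.291
grasp_force: 1.1
```

```bash
python3 - <<'E'
from arc import *
s=read_state(); print(s['grasp_force'])
p=np.array(s['position'])*1000-[623.3,-139.4,0]; print(np.hypot(*p[:2]),np.degrees(np.arctan2(p[1],p[0]))%360)
arc((623.3,-139.4),125,[226,233,240,247,254,261,268,272,276],94,90)
E
```

```text
1.0676392483219388
125.2812624591097 218.06920219433243
at [ 524.7 -216.7   93.6] yaw -51.3 t 5.65 F [-0.5  0.6  0.5] op 0.29
x 1 y 17 z -0 | rx -0.03 ry 0.00 rz -1.22 len 17
x 4 y 32 z -1 | rx -0.03 ry 0.00 rz -2.39 len 33
x 9 y 47 z -1 | rx -0.03 ry 0.00 rz -3.55 len 48
x 15 y 61 z -1 | rx -0.03 ry -0.00 rz -4.72 len 63
x 23 y 74 z -1 | rx -0.03 ry -0.00 rz -5.89 len 77
x 33 y 85 z -1 | rx -0.03 ry -0.00 rz -7.05 len 92
x 44 y 96 z -1 | rx -0.03 ry -0.01 rz -8.22 len 106
x 51 y 102 z -1 | rx -0.03 ry -0.01 rz -8.89 len 113
x 58 y 107 z -1 | rx -0.03 ry -0.01 rz -9.55 len 121
```

Call:
{"op": "apply_moves", "data": {"rows": [{"x": 1, "y": 17, "z": 0, "rx": 0, "ry": 0, "rz": -1.2, "claw": 180}, {"x": 4, "y": 32, "z": 0, "rx": 0, "ry": 0, "rz": -2.4, "claw": 180}, {"x": 9, "y": 47, "z": 0, "rx": 0, "ry": 0, "rz": -3.6, "claw": 180}, {"x": 15, "y": 61, "z": 0, "rx": 0, "ry": 0, "rz": -4.7, "claw": 180}, {"x": 23, "y": 74, "z": 0, "rx": 0, "ry": 0, "rz": -5.9, "claw": 180}]}}

```text
time_s: 6.28
position: [0.5857, -0.2594, 0.093]
tcp_rot: [[0.27, 0.963, -0.01], [0.963, -0.27, 0.003], [0.0, -0.011, -1.0]]
force: [-9.5, -0.5, 2.3]
opening: 0.294
grasp_force: 4.4
```

```bash
python3 - <<'E'
from arc import *
s=read_state(); print(s['grasp_force'])
p=np.array(s['position'])*1000-[623.3,-139.4,0]; print(np.hypot(*p[:2]),np.degrees(np.arctan2(p[1],p[0]))%360)
arc((623.3,-139.4),125,[261,268,271,274,277,280],94,90)
im,d,W=cloud('top'); save('s4',cv2.resize(im[120:260,270:410],None,fx=4,fy=4,interpolation=cv2.INTER_CUBIC))
im,d,W=cloud('scene'); save('s4b',cv2.resize(im[120:260,270:410],None,fx=4,fy=4,interpolation=cv2.INTER_CUBIC))
E
```

```text
4.373708574275952
125.74946327465682 252.59334128229023
at [ 585.7 -259.4   93. ] yaw -15.6 t 6.28 F [-9.5 -0.5  2.3] op 0.29
x 2 y 18 z -1 | rx -0.10 ry -0.01 rz -1.11 len 18
x 4 y 33 z -1 | rx -0.10 ry -0.02 rz -2.27 len 34
x 6 y 40 z -1 | rx -0.10 ry -0.02 rz -2.77 len 40
x 8 y 46 z -2 | rx -0.10 ry -0.02 rz -3.27 len 47
x 10 y 52 z -2 | rx -0.10 ry -0.02 rz -3.77 len 53
x 13 y 58 z -2 | rx -0.10 ry -0.03 rz -4.27 len 59
```

Call:
{"op": "apply_moves", "data": {"rows": [{"x": 2, "y": 18, "z": 0, "rx": 0, "ry": 0, "rz": -1.1, "claw": 180}, {"x": 4, "y": 33, "z": 0, "rx": 0, "ry": 0, "rz": -2.3, "claw": 180}, {"x": 6, "y": 40, "z": 0, "rx": 0, "ry": 0, "rz": -2.8, "claw": 180}]}}

```text
time_s: 6.75
position: [0.6271, -0.2651, 0.0928]
tcp_rot: [[-0.018, 1.0, -0.008], [1.0, 0.018, 0.002], [0.002, -0.008, -1.0]]
force: [-8.1, -1.4, 1.4]
opening: 0.294
grasp_force: 3.9
```

Call:
{"op": "apply_moves", "data": {"rows": [{"x": 1, "y": 7, "z": 0, "rx": 0, "ry": 0, "rz": -0.5, "claw": 180}, {"x": 2, "y": 11, "z": 0, "rx": 0, "ry": 0, "rz": -0.9, "claw": 180}, {"x": 2, "y": 11, "z": 0, "rx": 0, "ry": 0, "rz": -0.9, "claw": 180}]}}

```text
time_s: 7.12
position: [0.6387, -0.2641, 0.0929]
tcp_rot: [[-0.11, 0.994, -0.005], [0.994, 0.11, -0.001], [-0.0, -0.005, -1.0]]
force: [-5.9, -3.9, -1.1]
opening: 0.297
grasp_force: 3.1
```

```bash
python3 - <<'E'
from h import *
plan([(640,-262,150,10),(603,-120,150,-30),(603,-26,120,-60)])
im,d,W=cloud('scene')
W=W*1000
m=(abs(W[...,0]-615)<45)&(abs(W[...,1]+120)<50)&(W[...,2]>22)&(W[...,2]<48); v,u=np.nonzero(m)
print(len(u),u.min(),u.max(),v.min(),v.max())
save('s5',cv2.resize(im[120:260,200:400],None,fx=4,fy=4,interpolation=cv2.INTER_CUBIC))
E
```

```text
at [ 638.7 -264.1   92.9] yaw 6.3 t 7.12 F [-5.9 -3.9 -1.1] op 0.3
x 2 y 1 z -57 | rx -0.05 ry 0.00 rz -0.61 len 57
x 147 y -20 z -57 | rx -0.05 ry 0.02 rz 6.06 len 159
x 241 y -9 z -27 | rx -0.04 ry 0.03 rz 11.06 len 242
264 293 327 174 195
```

View pics/s5.png

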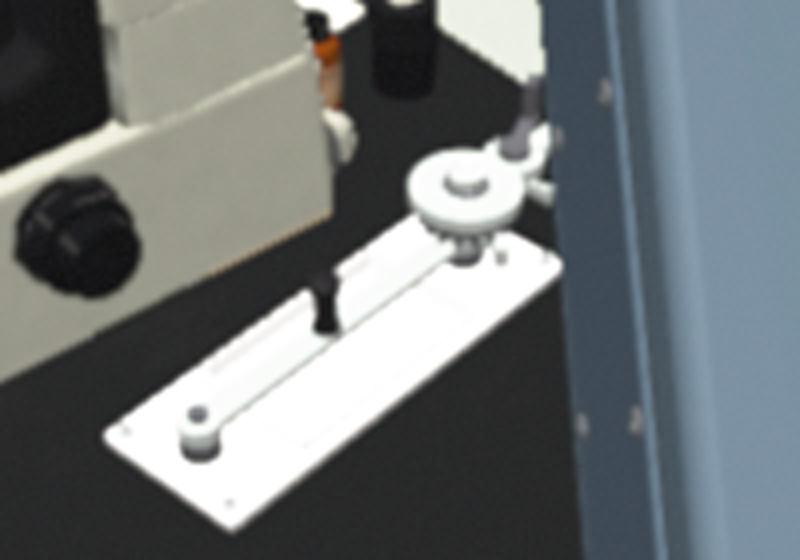

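Call:
{"op": "apply_moves", "data": {"rows": [{"x": 0, "y": -1, "z": 0, "rx": 0, "ry": 0, "rz": 0, "claw": 120}, {"x": 0, "y": -1, "z": -30, "rx": 0, "ry": 0, "rz": 0, "claw": 120}, {"x": 0, "y": -1, "z": -62, "rx": 0, "ry": 0, "rz": 0, "claw": 120}, {"x": 50, "y": -10, "z": -62, "rx": 0, "ry": 0, "rz": 2, "claw": 120}, {"x": 100, "y": -20, "z": -62, "rx": 0, "ry": 0, "rz": 4, "claw": 120}, {"x": 150, "y": -20, "z": -60, "rx": 0, "ry": 0, "rz": 6, "claw": 120}, {"x": 200, "y": -12, "z": -50, "rx": 0, "ry": 0, "rz": 8, "claw": 120}, {"x": 241, "y": -10, "z": -40, "rx": 0, "ry": 0, "rz": 10, "claw": 120}, {"x": 241, "y": -10, "z": -30, "rx": 0, "ry": 0, "rz": 11, "claw": 120}, {"x": 241, "y": -10, "z": -30, "rx": 0, "ry": 0, "rz": 11, "claw": 120}]}}

```text
time_s: 8.43
position: [0.6046, -0.0239, 0.1233]
tcp_rot: [[0.862, 0.506, 0.001], [0.506, -0.862, 0.001], [0.001, -0.0, -1.0]]
force: [0.9, -0.6, 0.0]
opening: 0.529
grasp_force: 0.0
```

```bash
python3 - <<'E'
from h import *
plan([(603,-26,100,-60),(603,-26,63,-60)])
E
```

```text
at [604.6 -23.9 123.3] yaw -59.6 t 8.43 F [ 0.9 -0.6  0. ] op 0.53
x -3 y 1 z 23 | rx -0.00 ry -0.01 rz 0.07 len 23
x -3 y 1 z 60 | rx -0.00 ry -0.01 rz 0.07 len 60
```

Call:
{"op": "apply_moves", "data": {"rows": [{"x": -2, "y": 1, "z": 30, "rx": 0, "ry": 0, "rz": 0, "claw": 120}, {"x": -2, "y": 1, "z": 59, "rx": 0, "ry": 0, "rz": 0, "claw": 120}, {"x": -2, "y": 1, "z": 59, "rx": 0, "ry": 0, "rz": 0, "claw": 255}, {"x": -2, "y": 1, "z": 59, "rx": 0, "ry": 0, "rz": 0, "claw": 255}, {"x": -2, "y": 1, "z": 59, "rx": 0, "ry": 0, "rz": 0, "claw": 255}, {"x": -2, "y": 1, "z": 59, "rx": 0, "ry": 0, "rz": 0, "claw": 255}]}}

```text
time_s: 9.18
position: [0.6048, -0.0281, 0.0657]
tcp_rot: [[0.863, 0.506, 0.004], [0.506, -0.863, -0.002], [0.002, 0.003, -1.0]]
force: [0.8, -1.9, 1.9]
opening: 0.185
grasp_force: 30.0
```

```bash
python3 - <<'E'
from arc import *
s=read_state(); print(s['grasp_force'],s['opening']*87)
p=np.array(s['position'])*1000-[588,67.5,0]; print(np.hypot(*p[:2]),np.degrees(np.arctan2(p[1],p[0])))
plan([(588+95*np.cos(np.radians(a)),67.5+95*np.sin(np.radians(a)),64,-60) for a in [-90,-100,-110,-120,-130,-140,-150,-158,-165]])
E
```

```text
30.040161904066736 16.09691876978498
97.0357295348594 -80.05483337318691
at [604.8 -28.1  65.7] yaw -59.6 t 9.18 F [ 0.8 -1.9  1.9] op 0.19
x -14 y -9 z 2 | rx 0.03 ry -0.02 rz 0.07 len 17
x -28 y -19 z 2 | rx 0.03 ry -0.02 rz 0.07 len 33
x -39 y -30 z 1 | rx 0.03 ry -0.02 rz 0.07 len 50
x -49 y -44 z 1 | rx 0.03 ry -0.02 rz 0.07 len 66
x -56 y -59 z 1 | rx 0.03 ry -0.02 rz 0.07 len 81
x -60 y -75 z 1 | rx 0.03 ry -0.02 rz 0.07 len 96
x -61 y -92 z 1 | rx 0.03 ry -0.02 rz 0.07 len 110
x -60 y -105 z 1 | rx 0.03 ry -0.02 rz 0.07 len 121
x -58 y -116 z 1 | rx 0.03 ry -0.02 rz 0.07 len 130
```

Call:
{"op": "apply_moves", "data": {"rows": [{"x": -14, "y": -9, "z": 0, "rx": 0, "ry": 0, "rz": 0, "claw": 255}, {"x": -28, "y": -19, "z": 0, "rx": 0, "ry": 0, "rz": 0, "claw": 255}, {"x": -39, "y": -30, "z": 0, "rx": 0, "ry": 0, "rz": 0, "claw": 255}]}}

```text
time_s: 9.55
position: [0.5581, -0.0264, 0.0657]
tcp_rot: [[0.862, 0.506, 0.009], [0.506, -0.862, -0.008], [0.003, 0.012, -1.0]]
force: [-1.0, -18.3, -1.8]
opening: 0.181
grasp_force: 30.4
```

```bash
python3 - <<'E'
from arc import *
plan([(588+98*np.cos(np.radians(a)),66.5+98*np.sin(np.radians(a)),65.5,-60) for a in [-113,-120,-130,-140,-150,-158,-163,-166]])
E
```

```text
at [558.1 -26.4  65.7] yaw -59.6 t 9.55 F [ -1.  -18.3  -1.8] op 0.18
x -6 y -7 z 0 | rx 0.11 ry -0.03 rz 0.07 len 9
x -12 y -17 z -0 | rx 0.11 ry -0.03 rz 0.07 len 21
x -19 y -32 z -0 | rx 0.11 ry -0.03 rz 0.07 len 38
x -24 y -49 z -0 | rx 0.11 ry -0.03 rz 0.07 len 54
x -25 y -66 z -1 | rx 0.11 ry -0.03 rz 0.07 len 70
x -24 y -79 z -1 | rx 0.11 ry -0.03 rz 0.07 len 83
x -22 y -88 z -1 | rx 0.11 ry -0.03 rz 0.07 len 91
x -21 y -93 z -1 | rx 0.11 ry -0.03 rz 0.07 len 95
```

Call:
{"op": "apply_moves", "data": {"rows": [{"x": -6, "y": -3, "z": 0, "rx": 0, "ry": 0, "rz": 0, "claw": 255}, {"x": -12, "y": -13, "z": 0, "rx": 0, "ry": 0, "rz": 0, "claw": 255}, {"x": -19, "y": -28, "z": 0, "rx": 0, "ry": 0, "rz": 0, "claw": 255}, {"x": -24, "y": -45, "z": 0, "rx": 0, "ry": 0, "rz": 0, "claw": 255}]}}

```text
time_s: 10.05
position: [0.512, 0.0033, 0.0653]
tcp_rot: [[0.864, 0.504, 0.003], [0.504, -0.864, -0.003], [0.001, 0.004, -1.0]]
force: [-0.1, -8.3, -0.1]
opening: 0.181
grasp_force: 31.4
```

```bash
python3 - <<'E'
from arc import *
s=read_state()
p=np.array(s['position'])*1000-[588,66.5,0]; print(np.hypot(*p[:2]),np.degrees(np.arctan2(p[1],p[0])))
plan([(588+98*np.cos(np.radians(a)),66.5+98*np.sin(np.radians(a)),65.5,-60) for a in [-150,-158,-163,-166]])
E
```

```text
98.83235703154966 -140.25354913593185
at [512.    3.3  65.3] yaw -59.8 t 10.05 F [-0.1 -8.3 -0.1] op 0.18
x -1 y -17 z -0 | rx 0.04 ry -0.01 rz 0.04 len 17
x 0 y -30 z -0 | rx 0.04 ry -0.01 rz 0.04 len 30
x 2 y -39 z -0 | rx 0.04 ry -0.01 rz 0.04 len 39
x 3 y -44 z -0 | rx 0.04 ry -0.01 rz 0.04 len 44
```

Call:
{"op": "apply_moves", "data": {"rows": [{"x": -2, "y": -15, "z": 0, "rx": 0, "ry": 0, "rz": 0, "claw": 255}, {"x": -1, "y": -28, "z": 0, "rx": 0, "ry": 0, "rz": 0, "claw": 255}, {"x": 0, "y": -37, "z": 0, "rx": 0, "ry": 0, "rz": 0, "claw": 255}, {"x": 1, "y": -41, "z": 0, "rx": 0, "ry": 0, "rz": 0, "claw": 255}, {"x": 1, "y": -41, "z": 0, "rx": 0, "ry": 0, "rz": 0, "claw": 255}]}}

```text
time_s: 10.68
position: [0.4921, 0.0405, 0.0653]
tcp_rot: [[0.863, 0.505, 0.002], [0.505, -0.863, -0.002], [0.001, 0.002, -1.0]]
force: [-0.9, -6.4, 2.9]
opening: 0.181
grasp_force: 31.7
```

```bash
python3 - <<'E'
from h import *
plan([(492,41,150,-60),(530,140,150,-10),(570,260,150,40.7),(578.1,275.3,110,40.7)])
E
```

```text
at [492.1  40.5  65.3] yaw -59.7 t 10.68 F [-0.9 -6.4  2.9] op 0.18
x 0 y -0 z -85 | rx 0.02 ry -0.01 rz 0.06 len 85
x 83 y -67 z -85 | rx 0.03 ry 0.00 rz -8.28 len 136
x 178 y -150 z -85 | rx 0.03 ry 0.01 rz -16.73 len 248
x 193 y -159 z -45 | rx 0.03 ry 0.01 rz -16.73 len 254
```

Call:
{"op": "apply_moves", "data": {"rows": [{"x": 0, "y": 0, "z": 0, "rx": 0, "ry": 0, "rz": 0, "claw": 108}, {"x": 0, "y": 0, "z": 0, "rx": 0, "ry": 0, "rz": 0, "claw": 108}, {"x": 0, "y": 0, "z": -45, "rx": 0, "ry": 0, "rz": 0, "claw": 108}, {"x": 0, "y": 0, "z": -90, "rx": 0, "ry": 0, "rz": -1.5, "claw": 108}, {"x": 40, "y": -33, "z": -90, "rx": 0, "ry": 0, "rz": -3.2, "claw": 108}, {"x": 83, "y": -67, "z": -90, "rx": 0, "ry": 0, "rz": -5, "claw": 108}, {"x": 120, "y": -100, "z": -90, "rx": 0, "ry": 0, "rz": -6.7, "claw": 108}, {"x": 150, "y": -125, "z": -90, "rx": 0, "ry": 0, "rz": -8.4, "claw": 108}, {"x": 178, "y": -150, "z": -90, "rx": 0, "ry": 0, "rz": -10.1, "claw": 108}, {"x": 178, "y": -150, "z": -90, "rx": 0, "ry": 0, "rz": -11.8, "claw": 108}]}}

```text
time_s: 11.92
position: [0.5693, 0.2643, 0.1542]
tcp_rot: [[-0.203, 0.979, 0.001], [0.979, 0.203, 0.001], [0.001, 0.001, -1.0]]
force: [-0.3, -1.3, 1.0]
opening: 0.577
grasp_force: 0.0
```

```bash
python3 - <<'E'
from h import *
plan([(578.1,275.3,110,40.7),(578.1,275.3,40,40.7)])
im,d,W=cloud('top'); np.savez('c_top2',im=im,W=W)
# hex/bar check numerically: bar peg dark px near expected, and latch
W=W*1000
m=(W[...,2]>50)&(W[...,2]<75)&(abs(W[...,0]-495)<40)&(abs(W[...,1]-42)<40)
print('peg',m.sum(),W[m].mean(0) if m.any() else '')
E
```

```text
at [569.3 264.3 154.2] yaw 11.7 t 11.93 F [-0.3 -1.3  1. ] op 0.58
x 9 y 11 z 44 | rx 0.02 ry -0.01 rz -4.83 len 46
x 9 y 11 z 114 | rx 0.02 ry -0.01 rz -4.83 len 115
peg 52 [495.15490826  45.81056525  63.57267062]
```

Call:
{"op": "apply_moves", "data": {"rows": [{"x": 9, "y": 11, "z": 20, "rx": 0, "ry": 0, "rz": -1.7, "claw": 108}, {"x": 9, "y": 11, "z": 44, "rx": 0, "ry": 0, "rz": -3.3, "claw": 108}, {"x": 9, "y": 11, "z": 60, "rx": 0, "ry": 0, "rz": -4.8, "claw": 108}, {"x": 9, "y": 11, "z": 60, "rx": 0, "ry": 0, "rz": -4.8, "claw": 108}, {"x": 9, "y": 11, "z": 60, "rx": 0, "ry": 0, "rz": -4.8, "claw": 108}]}}

```text
time_s: 12.6
position: [0.5783, 0.272, 0.0948]
tcp_rot: [[-0.64, 0.769, 0.001], [0.769, 0.64, 0.0], [-0.0, 0.001, -1.0]]
force: [-0.3, 0.3, 1.2]
opening: 0.581
grasp_force: 0.0
```

```bash
python3 - <<'E'
from h import *
plan([(578.1,275.3,40,40.7)])
E
```

```text
at [578.3 272.   94.8] yaw 39.8 t 12.6 F [-0.3  0.3  1.2] op 0.58
x 3 y 2 z 55 | rx 0.01 ry 0.00 rz -0.16 len 55
```

Call:
{"op": "apply_moves", "data": {"rows": [{"x": 3, "y": 2, "z": 20, "rx": 0, "ry": 0, "rz": -0.15, "claw": 108}, {"x": 3, "y": 2, "z": 54, "rx": 0, "ry": 0, "rz": -0.15, "claw": 108}, {"x": 3, "y": 2, "z": 54, "rx": 0, "ry": 0, "rz": -0.15, "claw": 108}, {"x": 3, "y": 2, "z": 54, "rx": 0, "ry": 0, "rz": -0.15, "claw": 255}, {"x": 3, "y": 2, "z": 54, "rx": 0, "ry": 0, "rz": -0.15, "claw": 255}, {"x": 3, "y": 2, "z": 54, "rx": 0, "ry": 0, "rz": -0.15, "claw": 255}, {"x": 3, "y": 2, "z": 54, "rx": 0, "ry": 0, "rz": -0.15, "claw": 255}]}}

```text
time_s: 13.48
position: [0.5776, 0.2754, 0.0412]
tcp_rot: [[-0.654, 0.756, 0.0], [0.756, 0.654, -0.0], [-0.0, -0.0, -1.0]]
force: [-1.8, -2.1, 4.2]
opening: 0.29
grasp_force: 30.0
```

```bash
python3 - <<'E'
from h import *
plan([(570,270,150,40.7),(540,150,150,70),(593.3,-14.3,120,99.7)])
E
```

```text
at [577.6 275.4  41.2] yaw 40.9 t 13.47 F [-1.8 -2.1  4.2] op 0.29
x 1 y -9 z -109 | rx -0.00 ry 0.00 rz 0.03 len 109
x -70 y -110 z -109 | rx -0.00 ry 0.00 rz -4.86 len 170
x -229 y -178 z -79 | rx -0.00 ry 0.00 rz -9.81 len 301
```

Call:
{"op": "apply_moves", "data": {"rows": [{"x": 0, "y": 0, "z": -50, "rx": 0, "ry": 0, "rz": 0, "claw": 255}, {"x": -10, "y": -15, "z": -105, "rx": 0, "ry": 0, "rz": -1, "claw": 255}, {"x": -40, "y": -60, "z": -110, "rx": 0, "ry": 0, "rz": -2.5, "claw": 255}, {"x": -70, "y": -110, "z": -110, "rx": 0, "ry": 0, "rz": -4, "claw": 255}, {"x": -115, "y": -130, "z": -110, "rx": 0, "ry": 0, "rz": -5.5, "claw": 255}, {"x": -155, "y": -148, "z": -110, "rx": 0, "ry": 0, "rz": -7, "claw": 255}, {"x": -195, "y": -165, "z": -110, "rx": 0, "ry": 0, "rz": -8.5, "claw": 255}, {"x": -229, "y": -178, "z": -100, "rx": 0, "ry": 0, "rz": -9.8, "claw": 255}, {"x": -229, "y": -178, "z": -80, "rx": 0, "ry": 0, "rz": -9.8, "claw": 255}, {"x": -229, "y": -178, "z": -80, "rx": 0, "ry": 0, "rz": -9.8, "claw": 255}]}}

```text
time_s: 14.72
position: [0.5913, -0.0143, 0.1187]
tcp_rot: [[-0.986, -0.166, -0.004], [-0.166, 0.986, 0.001], [0.004, 0.002, -1.0]]
force: [-0.1, 1.4, -1.4]
opening: 0.292
grasp_force: 30.0
```

```bash
python3 - <<'E'
from h import *
plan([(593.3,-14.3,80,99.7),(593.3,-14.3,53,99.7)])
im,d,W=cloud('top'); save('p1',cv2.resize(im[120:240,220:380],None,fx=5,fy=5,interpolation=cv2.INTER_CUBIC))
im,d,W=cloud('scene'); save('p1b',cv2.resize(im[150:270,200:360],None,fx=5,fy=5,interpolation=cv2.INTER_CUBIC))
E
```

```text
at [591.3 -14.3 118.7] yaw 99.6 t 14.72 F [-0.1  1.4 -1.4] op 0.29
x -2 y -0 z 39 | rx 0.02 ry -0.04 rz -0.02 len 39
x -2 y -0 z 66 | rx 0.02 ry -0.04 rz -0.02 len 66
```

Call:
{"op": "apply_moves", "data": {"rows": [{"x": -2, "y": 0, "z": 30, "rx": 0, "ry": 0, "rz": 0, "claw": 255}, {"x": -2, "y": 0, "z": 52, "rx": 0, "ry": 0, "rz": 0, "claw": 255}, {"x": -2, "y": 0, "z": 52, "rx": 0, "ry": 0, "rz": 0, "claw": 255}]}}

```text
time_s: 15.2
position: [0.5939, -0.0128, 0.0676]
tcp_rot: [[-0.986, -0.169, -0.003], [-0.169, 0.986, 0.001], [0.002, 0.001, -1.0]]
force: [-0.6, -0.6, -1.9]
opening: 0.295
grasp_force: 30.0
```

```bash
python3 - <<'E'
from h import *
plan([(593.3,-14.3,55,99.7),(593.3,-14.3,50,99.7)])
E
```

```text
at [593.9 -12.8  67.6] yaw 99.7 t 15.2 F [-0.6 -0.6 -1.9] op 0.3
x 1 y -1 z 13 | rx 0.01 ry -0.02 rz 0.00 len 13
x 1 y -1 z 18 | rx 0.01 ry -0.02 rz 0.00 len 18
```

Call:
{"op": "apply_moves", "data": {"rows": [{"x": 1, "y": -1, "z": 8, "rx": 0, "ry": 0, "rz": 0, "claw": 255}, {"x": 1, "y": -1, "z": 13, "rx": 0, "ry": 0, "rz": 0, "claw": 255}, {"x": 1, "y": -1, "z": 17, "rx": 0, "ry": 0, "rz": 0, "claw": 255}, {"x": 1, "y": -1, "z": 17, "rx": 0, "ry": 0, "rz": 0, "claw": 255}]}}

```text
time_s: 15.7
position: [0.5939, -0.0149, 0.0512]
tcp_rot: [[-0.986, -0.168, -0.0], [-0.168, 0.986, 0.0], [0.0, 0.0, -1.0]]
force: [0.2, 0.9, -2.5]
opening: 0.296
grasp_force: 30.0
```

Call:
{"op": "apply_moves", "data": {"rows": [{"x": 0, "y": 0, "z": 2, "rx": 0, "ry": 0, "rz": 0, "claw": 255}, {"x": 0, "y": 0, "z": 3, "rx": 0, "ry": 0, "rz": 0, "claw": 255}, {"x": 0, "y": 0, "z": 3, "rx": 0, "ry": 0, "rz": 0, "claw": 255}]}}

```text
time_s: 16.08
position: [0.5943, -0.015, 0.0492]
tcp_rot: [[-0.986, -0.168, 0.001], [-0.168, 0.986, -0.0], [-0.001, -0.0, -1.0]]
force: [-2.3, -0.8, 4.7]
opening: 0.293
grasp_force: 30.0
```

```bash
python3 - <<'E'
from h import *
plan([(594,-15,150,99.7),(500,100,150,50),(427,230.2,120,5.6)])
E
```

```text
at [594.3 -15.   49.2] yaw 99.7 t 16.07 F [-2.3 -0.8  4.7] op 0.29
x 0 y 0 z -101 | rx -0.00 ry 0.01 rz -0.01 len 101
x 74 y 129 z -101 | rx -0.00 ry 0.01 rz 8.28 len 180
x 124 y 270 z -71 | rx 0.00 ry 0.01 rz 15.68 len 305
```

Call:
{"op": "apply_moves", "data": {"rows": [{"x": 0, "y": 0, "z": 2, "rx": 0, "ry": 0, "rz": 0, "claw": 130}, {"x": 0, "y": 0, "z": 0, "rx": 0, "ry": 0, "rz": 0, "claw": 130}, {"x": 0, "y": 0, "z": -10, "rx": 0, "ry": 0, "rz": 0, "claw": 130}, {"x": 0, "y": 0, "z": -60, "rx": 0, "ry": 0, "rz": 0, "claw": 130}, {"x": 0, "y": 0, "z": -100, "rx": 0, "ry": 0, "rz": 1, "claw": 108}]}}

```text
time_s: 16.7
position: [0.5943, -0.015, 0.1501]
tcp_rot: [[-0.998, -0.061, 0.001], [-0.061, 0.998, -0.0], [-0.001, -0.0, -1.0]]
force: [0.4, 0.3, -0.3]
opening: 0.536
grasp_force: 0.0
```

Call:
{"op": "apply_moves", "data": {"rows": [{"x": 30, "y": 40, "z": 0, "rx": 0, "ry": 0, "rz": 1.5, "claw": 108}, {"x": 60, "y": 80, "z": 0, "rx": 0, "ry": 0, "rz": 3.2, "claw": 108}, {"x": 87, "y": 120, "z": 0, "rx": 0, "ry": 0, "rz": 5, "claw": 108}, {"x": 112, "y": 160, "z": 0, "rx": 0, "ry": 0, "rz": 6.7, "claw": 108}, {"x": 132, "y": 205, "z": 10, "rx": 0, "ry": 0, "rz": 8.4, "claw": 108}, {"x": 152, "y": 255, "z": 20, "rx": 0, "ry": 0, "rz": 10.1, "claw": 108}, {"x": 152, "y": 255, "z": 30, "rx": 0, "ry": 0, "rz": 11.8, "claw": 108}, {"x": 152, "y": 255, "z": 40, "rx": 0, "ry": 0, "rz": 13.3, "claw": 108}, {"x": 152, "y": 255, "z": 50, "rx": 0, "ry": 0, "rz": 14.7, "claw": 108}, {"x": 152, "y": 255, "z": 50, "rx": 0, "ry": 0, "rz": 14.7, "claw": 108}]}}

```text
time_s: 17.95
position: [0.4259, 0.2299, 0.0983]
tcp_rot: [[-0.097, 0.995, -0.001], [0.995, 0.097, -0.0], [-0.0, -0.001, -1.0]]
force: [-0.0, -0.1, -0.9]
opening: 0.576
grasp_force: 0.0
```

```bash
python3 - <<'E'
from h import *
plan([(427,230.2,41.2,5.6)])
im,d,W=cloud('top'); save('q1',cv2.resize(im[130:220,225:365],None,fx=5.6,fy=5.6,interpolation=cv2.INTER_CUBIC))
E
```

```text
at [425.9 229.9  98.3] yaw 5.6 t 17.95 F [-0.  -0.1 -0.9] op 0.58
x 0 y 1 z 57 | rx -0.01 ry 0.00 rz -0.01 len 57
```

View pics/q1.png

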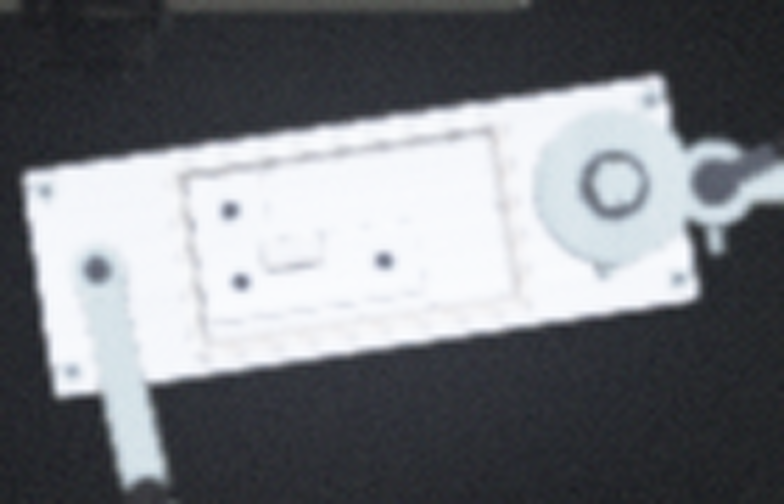

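```bash
python3 - <<'E'
from h import *
def z(pts,h): return [ray(225+(x+.5)/5.6-.5,130+(y+.5)/5.6-.5,h) for x,y in pts]
print('A',fit([(-22.5,22.5),(-22.5,-7.5),(37.5,-7.5)],z([(230,210),(241,282),(384,260)],.018)))
C=z([(183,175),(495,128),(518,300),(208,342)],.012)
print('tray',fit([(35,65),(35,-65),(-35,-65),(-35,65)],C)); print(np.linalg.norm(C[0]-C[1]),np.linalg.norm(C[1]-C[2]),np.linalg.norm(C[0]-C[3]))
for n,p,h in [('bolt',(614,183),.062),('pivot',(96,269),.034)]: print(n,z([p],h)[0]*1000)
E
```

```text
A (array([596.46433172, -11.9696899 ]), np.float64(-80.4344580884141), np.float64(0.14734555772135138))
tray (array([605.57695971, -36.5852261 ]), np.float64(9.04536358671241), np.float64(1.3484304656021777))
0.1313060550131534 0.07234566169275938 0.0702622767809216
bolt [ 623.63917705 -139.06039182   62.        ]
pivot [588.26308908  68.11060163  34.        ]
```

```bash
python3 - <<'E'
from h import *
def z(pts,h): return [ray(125+(x+.5)/5-.5,130+(y+.5)/5-.5,h) for x,y in pts]
L=[(-22.5,22.5),(-22.5,-7.5),(37.5,-7.5)]
print('A',fit(L,z([(147,190),(97,232),(179,332)],.010)))
print('B',fit(L,z([(185,640),(250,635),(240,505)],.010)))
plan([(500,100,150,50),(594.3,-15,120,99.7)])
E
```

```text
A (array([578.24220366, 275.59778344]), np.float64(-139.3892610966691), np.float64(0.38769609147300343))
B (array([426.8387194 , 230.43271126]), np.float64(5.655699255036347), np.float64(0.11061321974324301))
at [426.2 229.9  98.6] yaw 5.6 t 18.0 F [-0.3 -0.2  0.3] op 0.58
x -137 y 61 z -51 | rx 0.00 ry 0.00 rz -7.40 len 158
x -260 y 143 z -21 | rx 0.00 ry 0.00 rz -15.68 len 298
```

Call:
{"op": "apply_moves", "data": {"rows": [{"x": -35, "y": 15, "z": -25, "rx": 0, "ry": 0, "rz": -1.7, "claw": 130}, {"x": -70, "y": 30, "z": -51, "rx": 0, "ry": 0, "rz": -3.4, "claw": 130}, {"x": -104, "y": 46, "z": -51, "rx": 0, "ry": 0, "rz": -5.1, "claw": 130}, {"x": -137, "y": 61, "z": -51, "rx": 0, "ry": 0, "rz": -6.8, "claw": 130}, {"x": -168, "y": 82, "z": -51, "rx": 0, "ry": 0, "rz": -8.5, "claw": 130}, {"x": -200, "y": 103, "z": -51, "rx": 0, "ry": 0, "rz": -10.2, "claw": 130}, {"x": -230, "y": 123, "z": -45, "rx": 0, "ry": 0, "rz": -11.9, "claw": 130}, {"x": -260, "y": 143, "z": -35, "rx": 0, "ry": 0, "rz": -13.6, "claw": 130}, {"x": -260, "y": 143, "z": -21, "rx": 0, "ry": 0, "rz": -15.2, "claw": 130}, {"x": -260, "y": 143, "z": -10, "rx": 0, "ry": 0, "rz": -15.7, "claw": 130}]}}

```text
time_s: 19.25
position: [0.5935, -0.0162, 0.1085]
tcp_rot: [[-0.985, -0.171, 0.001], [-0.171, 0.985, -0.0], [-0.001, -0.0, -1.0]]
force: [-0.2, 0.5, -0.3]
opening: 0.491
grasp_force: 0.0
```

```bash
python3 - <<'E'
from h import *
plan([(594.3,-15,49.5,99.7)])
E
```

```text
at [593.5 -16.2 108.5] yaw 99.9 t 19.25 F [-0.2  0.5 -0.3] op 0.49
x -1 y 1 z 59 | rx -0.00 ry 0.01 rz 0.03 len 59
```

Call:
{"op": "apply_moves", "data": {"rows": [{"x": -1, "y": 1, "z": 30, "rx": 0, "ry": 0, "rz": 0.03, "claw": 130}, {"x": -1, "y": 1, "z": 58, "rx": 0, "ry": 0, "rz": 0.03, "claw": 130}, {"x": -1, "y": 1, "z": 58, "rx": 0, "ry": 0, "rz": 0.03, "claw": 255}, {"x": -1, "y": 1, "z": 58, "rx": 0, "ry": 0, "rz": 0.03, "claw": 255}, {"x": -1, "y": 1, "z": 58, "rx": 0, "ry": 0, "rz": 0.03, "claw": 255}, {"x": -1, "y": 1, "z": 57.5, "rx": 0, "ry": 0, "rz": 0.03, "claw": 255}]}}

```text
time_s: 20.0
position: [0.5946, -0.0144, 0.0518]
tcp_rot: [[-0.986, -0.165, 0.002], [-0.165, 0.986, -0.0], [-0.002, -0.001, -1.0]]
force: [0.4, -0.7, -1.0]
opening: 0.292
grasp_force: 30.0
```

```bash
python3 - <<'E'
from h import *
s=read_state(); print(s['grasp_force'],s['opening'])
p=s['position']*1000; d=np.array([-3.5*.986+2*.168,-3.5*.168-2*.986])
t=np.array([594.3,-15])+d
plan([(t[0],t[1],50,99.7)])
E
```

```text
29.999729096889496 0.29230592769809693
at [594.6 -14.4  51.8] yaw 99.5 t 20.0 F [ 0.4 -0.7 -1. ] op 0.29
x 4 y -3 z 2 | rx -0.01 ry 0.02 rz -0.03 len 5
```

Call:
{"op": "apply_moves", "data": {"rows": [{"x": 2, "y": -1.5, "z": 0, "rx": 0, "ry": 0, "rz": -0.03, "claw": 255}, {"x": 3.5, "y": -2.5, "z": 0, "rx": 0, "ry": 0, "rz": -0.03, "claw": 255}, {"x": 3.5, "y": -2.5, "z": 0.5, "rx": 0, "ry": 0, "rz": -0.03, "claw": 255}, {"x": 3.5, "y": -2.5, "z": 0.5, "rx": 0, "ry": 0, "rz": -0.03, "claw": 130}, {"x": 3.5, "y": -2.5, "z": 0, "rx": 0, "ry": 0, "rz": -0.03, "claw": 130}, {"x": 3.5, "y": -2.5, "z": -10, "rx": 0, "ry": 0, "rz": -0.03, "claw": 130}, {"x": 3.5, "y": -2.5, "z": -60, "rx": 0, "ry": 0, "rz": 0, "claw": 108}, {"x": 3.5, "y": -2.5, "z": -98, "rx": 0, "ry": 0, "rz": 1, "claw": 108}]}}

```text
time_s: 21.0
position: [0.5909, -0.0174, 0.1504]
tcp_rot: [[-0.998, -0.058, 0.0], [-0.058, 0.998, -0.0], [-0.0, -0.0, -1.0]]
force: [-0.3, -0.3, -1.7]
opening: 0.566
grasp_force: 0.0
```

```bash
python3 - <<'E'
from h import *
plan([(500,100,150,50),(427,230.3,100,5.7)])
E
```

```text
at [590.9 -17.4 150.4] yaw 93.3 t 21.0 F [-0.3 -0.3 -1.7] op 0.57
x 84 y 122 z 0 | rx -0.00 ry 0.00 rz 7.22 len 149
x 149 y 257 z 50 | rx -0.00 ry 0.00 rz 14.60 len 301
```

Call:
{"op": "apply_moves", "data": {"rows": [{"x": 30, "y": 40, "z": 0, "rx": 0, "ry": 0, "rz": 1.6, "claw": 108}, {"x": 60, "y": 80, "z": 0, "rx": 0, "ry": 0, "rz": 3.3, "claw": 108}, {"x": 84, "y": 122, "z": 0, "rx": 0, "ry": 0, "rz": 5, "claw": 108}, {"x": 110, "y": 160, "z": 0, "rx": 0, "ry": 0, "rz": 6.7, "claw": 108}, {"x": 130, "y": 205, "z": 10, "rx": 0, "ry": 0, "rz": 8.4, "claw": 108}, {"x": 149, "y": 257, "z": 20, "rx": 0, "ry": 0, "rz": 10.1, "claw": 108}, {"x": 149, "y": 257, "z": 30, "rx": 0, "ry": 0, "rz": 11.8, "claw": 108}, {"x": 149, "y": 257, "z": 40, "rx": 0, "ry": 0, "rz": 13.3, "claw": 108}, {"x": 149, "y": 257, "z": 50, "rx": 0, "ry": 0, "rz": 14.6, "claw": 108}, {"x": 149, "y": 257, "z": 50, "rx": 0, "ry": 0, "rz": 14.6, "claw": 108}]}}

```text
time_s: 22.25
position: [0.4262, 0.2301, 0.0986]
tcp_rot: [[-0.104, 0.995, -0.001], [0.995, 0.104, -0.0], [-0.0, -0.001, -1.0]]
force: [-1.3, -0.0, 0.3]
opening: 0.573
grasp_force: 0.0
```

```bash
python3 - <<'E'
from h import *
plan([(427,230.3,41.2,5.6)])
im,d,W=cloud('top'); cv2.imwrite('t3.png',im[:,:,::-1])
old=cv2.imread('pics/q1.png')
new=cv2.resize(im[130:220,225:365],None,fx=5.6,fy=5.6,interpolation=cv2.INTER_CUBIC)[:,:,::-1]
# hole centroids
out=[]
for x,y in [(230,210),(241,282),(384,260)]:
    for I in (old,new):
        x0,y0=x-16,y-16; w=255-I[y0:y0+32,x0:x0+32].min(-1).astype(float); w=np.clip(w-80,0,None)
        yy,xx=np.mgrid[0:32,0:32]; c=((w*xx).sum()/w.sum()+x0,(w*yy).sum()/w.sum()+y0); out.append(c)
print(np.round(out,1))
z=lambda p:ray(225+(p[0]+.5)/5.6-.5,130+(p[1]+.5)/5.6-.5,.018)
L=[(-22.5,22.5),(-22.5,-7.5),(37.5,-7.5)]
for k in (0,1):
    t,th,e=fit(L,[z(o) for o in out[k::2]]); d_=t-[605.6,-36.3]; print(t,th,e,'fixt',d_@[.986,.168],d_@[-.168,.986])
E
```

```text
at [426.2 230.1  98.6] yaw 6.0 t 22.25 F [-1.3 -0.   0.3] op 0.57
x 0 y 1 z 57 | rx -0.01 ry 0.00 rz 0.06 len 57
[[229.7 210.3]
 [234.7 217.7]
 [240.7 281.6]
 [246.  289.2]
 [383.9 260.3]
 [390.1 267.2]]
[596.42149044 -11.86640265] -80.54629705346028 0.08853422811127132 fixt -4.945166067950418 25.633516592570903
[593.46917361 -14.19218598] -80.261422833923 0.19106039618785786 fixt -8.24688206894864 23.836283454000483
```

Call:
{"op": "apply_moves", "data": {"rows": [{"x": 0, "y": 1, "z": 25, "rx": 0, "ry": 0, "rz": 0, "claw": 108}, {"x": 0, "y": 1, "z": 57, "rx": 0, "ry": 0, "rz": 0, "claw": 108}, {"x": 0, "y": 1, "z": 57, "rx": 0, "ry": 0, "rz": 0, "claw": 108}, {"x": 0, "y": 1, "z": 57, "rx": 0, "ry": 0, "rz": 0, "claw": 255}, {"x": 0, "y": 1, "z": 57, "rx": 0, "ry": 0, "rz": 0, "claw": 255}, {"x": 0, "y": 1, "z": 57, "rx": 0, "ry": 0, "rz": 0, "claw": 255}, {"x": 0, "y": 1, "z": 57, "rx": 0, "ry": 0, "rz": 0, "claw": 255}]}}

```text
time_s: 23.18
position: [0.4274, 0.2304, 0.0426]
tcp_rot: [[-0.103, 0.995, 0.0], [0.995, 0.103, 0.0], [0.0, 0.0, -1.0]]
force: [-1.3, -0.1, 7.2]
opening: 0.294
grasp_force: 30.0
```

```bash
python3 - <<'E'
from h import *
# B lug target fixture (8.5,-23.5), minus bias
t=np.array([605.6,-36.3])+8.5*np.array([.986,.168])-23.5*np.array([-.168,.986])-[2.6,3.2]; print(t)
plan([(427,230,150,5.6),(500,100,150,50),(t[0],t[1],120,99.7)])
E
```

```text
[615.329 -61.243]
at [427.4 230.4  42.6] yaw 5.9 t 23.18 F [-1.3 -0.1  7.2] op 0.29
x -0 y -0 z -107 | rx 0.00 ry -0.00 rz 0.05 len 107
x -137 y 59 z -107 | rx 0.00 ry 0.00 rz -7.35 len 184
x -309 y 157 z -77 | rx 0.00 ry 0.00 rz -15.64 len 355
```

Call:
{"op": "apply_moves", "data": {"rows": [{"x": 0, "y": 0, "z": -50, "rx": 0, "ry": 0, "rz": 0, "claw": 255}, {"x": -10, "y": 5, "z": -107, "rx": 0, "ry": 0, "rz": -1.5, "claw": 255}, {"x": -60, "y": 25, "z": -107, "rx": 0, "ry": 0, "rz": -3.2, "claw": 255}, {"x": -100, "y": 42, "z": -107, "rx": 0, "ry": 0, "rz": -4.9, "claw": 255}, {"x": -137, "y": 59, "z": -107, "rx": 0, "ry": 0, "rz": -6.6, "claw": 255}, {"x": -180, "y": 85, "z": -107, "rx": 0, "ry": 0, "rz": -8.3, "claw": 255}, {"x": -220, "y": 108, "z": -107, "rx": 0, "ry": 0, "rz": -10, "claw": 255}, {"x": -255, "y": 128, "z": -107, "rx": 0, "ry": 0, "rz": -11.7, "claw": 255}, {"x": -290, "y": 147, "z": -100, "rx": 0, "ry": 0, "rz": -13.4, "claw": 255}, {"x": -309, "y": 157, "z": -77, "rx": 0, "ry": 0, "rz": -15.1, "claw": 255}]}}

```text
time_s: 24.42
position: [0.6178, -0.0634, 0.1196]
tcp_rot: [[-0.993, -0.117, 0.005], [-0.117, 0.993, -0.002], [-0.004, -0.002, -1.0]]
force: [0.1, 0.2, -1.4]
opening: 0.296
grasp_force: 30.0
```

```bash
python3 - <<'E'
from h import *
plan([(615.3,-61.2,68,99.7)])
E
```

```text
at [617.8 -63.4 119.6] yaw 96.7 t 24.43 F [ 0.1  0.2 -1.4] op 0.3
x 2 y 3 z 52 | rx -0.02 ry 0.04 rz -0.49 len 52
```

Call:
{"op": "apply_moves", "data": {"rows": [{"x": 2, "y": 3, "z": 0, "rx": 0, "ry": 0, "rz": -0.5, "claw": 255}, {"x": 2, "y": 3, "z": 30, "rx": 0, "ry": 0, "rz": -0.5, "claw": 255}, {"x": 2, "y": 3, "z": 50, "rx": 0, "ry": 0, "rz": -0.5, "claw": 255}, {"x": 2, "y": 3, "z": 50, "rx": 0, "ry": 0, "rz": -0.5, "claw": 255}, {"x": 2, "y": 3, "z": 50, "rx": 0, "ry": 0, "rz": -0.5, "claw": 255}]}}

```text
time_s: 25.05
position: [0.6134, -0.0583, 0.0692]
tcp_rot: [[-0.986, -0.165, 0.001], [-0.165, 0.986, -0.0], [-0.001, -0.0, -1.0]]
force: [-0.3, -0.1, -1.9]
opening: 0.296
grasp_force: 30.0
```

```bash
python3 - <<'E'
from h import *
plan([(615.3,-61.2,54,99.7),(615.3,-61.2,50.5,99.7)])
im,d,W=cloud('top'); a=cv2.resize(im[130:220,245:365],None,fx=6,fy=6,interpolation=cv2.INTER_CUBIC); save('r1',a)
E
```

```text
at [613.4 -58.3  69.2] yaw 99.5 t 25.05 F [-0.3 -0.1 -1.9] op 0.3
x -1 y -3 z 15 | rx -0.00 ry 0.01 rz -0.04 len 16
x -1 y -3 z 19 | rx -0.00 ry 0.01 rz -0.04 len 19
```

View pics/r1.png

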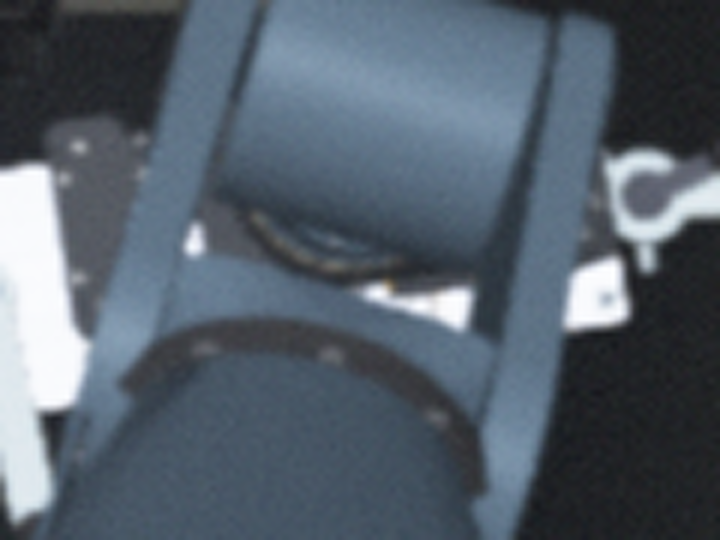

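Call:
{"op": "apply_moves", "data": {"rows": [{"x": -1.5, "y": -3, "z": 3, "rx": 0, "ry": 0, "rz": 0, "claw": 255}, {"x": -1.5, "y": -3, "z": 6, "rx": 0, "ry": 0, "rz": 0, "claw": 255}, {"x": -1.5, "y": -3, "z": 10, "rx": 0, "ry": 0, "rz": 0, "claw": 255}, {"x": -1.5, "y": -3, "z": 10, "rx": 0, "ry": 0, "rz": 0, "claw": 255}]}}

```text
time_s: 25.6
position: [0.6146, -0.0608, 0.0583]
tcp_rot: [[-0.986, -0.165, -0.001], [-0.165, 0.986, 0.0], [0.001, 0.001, -1.0]]
force: [-0.3, 0.1, -1.3]
opening: 0.299
grasp_force: 30.0
```

Call:
{"op": "apply_moves", "data": {"rows": [{"x": 0, "y": 0, "z": 3, "rx": 0, "ry": 0, "rz": 0, "claw": 255}, {"x": 0, "y": 0, "z": 5, "rx": 0, "ry": 0, "rz": 0, "claw": 255}, {"x": 0, "y": 0, "z": 7, "rx": 0, "ry": 0, "rz": 0, "claw": 255}, {"x": 0, "y": 0, "z": 7, "rx": 0, "ry": 0, "rz": 0, "claw": 255}]}}

```text
time_s: 26.1
position: [0.6149, -0.0609, 0.0516]
tcp_rot: [[-0.986, -0.165, -0.0], [-0.165, 0.986, 0.0], [0.0, 0.0, -1.0]]
force: [-0.3, 0.1, -1.1]
opening: 0.293
grasp_force: 30.0
```

Call:
{"op": "apply_moves", "data": {"rows": [{"x": 0, "y": 0, "z": 1, "rx": 0, "ry": 0, "rz": 0, "claw": 255}, {"x": 0, "y": 0, "z": 2, "rx": 0, "ry": 0, "rz": 0, "claw": 255}, {"x": 0, "y": 0, "z": 2, "rx": 0, "ry": 0, "rz": 0, "claw": 255}]}}

```text
time_s: 26.48
position: [0.6152, -0.0609, 0.0507]
tcp_rot: [[-0.986, -0.165, 0.0], [-0.165, 0.986, -0.0], [-0.0, -0.0, -1.0]]
force: [-1.6, -0.4, 5.1]
opening: 0.296
grasp_force: 30.0
```

Call:
{"op": "apply_moves", "data": {"rows": [{"x": 0, "y": 0, "z": 1, "rx": 0, "ry": 0, "rz": 0, "claw": 150}, {"x": 0, "y": 0, "z": 0, "rx": 0, "ry": 0, "rz": 0, "claw": 150}, {"x": 0, "y": 0, "z": 0, "rx": 0, "ry": 0, "rz": 0, "claw": 150}, {"x": 0, "y": 0, "z": -15, "rx": 0, "ry": 0, "rz": 0, "claw": 150}, {"x": 0, "y": 0, "z": -50, "rx": 0, "ry": 0, "rz": 0, "claw": 150}, {"x": 0, "y": 0, "z": -105, "rx": 0, "ry": 0, "rz": 0, "claw": 150}, {"x": 60, "y": -30, "z": -125, "rx": 0, "ry": 0, "rz": 0, "claw": 150}, {"x": 110, "y": -80, "z": -140, "rx": 0, "ry": 0, "rz": 0, "claw": 150}, {"x": 130, "y": -140, "z": -150, "rx": 0, "ry": 0, "rz": 0, "claw": 150}, {"x": 140, "y": -200, "z": -150, "rx": 0, "ry": 0, "rz": 0, "claw": 150}]}}

```text
time_s: 27.72
position: [0.5099, -0.2681, 0.2015]
tcp_rot: [[-0.986, -0.165, 0.002], [-0.165, 0.986, -0.001], [-0.002, -0.002, -1.0]]
force: [0.7, 0.5, 0.1]
opening: 0.41
grasp_force: 0.0
```

```bash
python3 - <<'E'
from h import *
plan([])
for n in ['top','scene']:
    im,d,W=cloud(n); W=W*1000
    Dx=(W[...,:2]-[605.6,-36.3]); xf=Dx@[.986,.168]; yf=Dx@[-.168,.986]
    np.savez('f_'+n,im=im,W=W)
    # height map over tray: median z per cell
    for x0 in (25,10,-5,-20,-35):
        print(n,x0,[round(float(np.nanmedian(W[...,2][(xf>x0)&(xf<x0+12)&(yf>y0)&(yf<y0+20)])),1) if ((xf>x0)&(xf<x0+12)&(yf>y0)&(yf<y0+20)).sum()>2 else None for y0 in range(-80,80,20)])
im=np.load('f_top.npz')['im']
# holes: expected positions
def proj(P,name='top'):
    p=camera_params(name); c=np.array(p['orientation']).T@(np.array(P)-p['xyz']); return p['cx']+p['fx']*c[0]/-c[2], p['cy']-p['fy']*c[1]/-c[2]
g=cv2.resize(im,None,fx=6,fy=6,interpolation=cv2.INTER_CUBIC).min(-1)
L=np.array([(-22.5,22.5),(-22.5,-7.5),(37.5,-7.5)])
for nm,t,th in [('A',(593.5,-14.2),-80.3),('B',(617.9,-57.9),99.7)]:
    a=np.radians(th);R=np.array([[np.cos(a),-np.sin(a)],[np.sin(a),np.cos(a)]]); out=[]
    for l in L:
        P=R@l+t; u,v=proj([P[0]/1000,P[1]/1000,.018]); X,Y=int((u+.5)*6),int((v+.5)*6)
        k=14; w=np.clip(175-g[Y-k:Y+k,X-k:X+k].astype(float),0,None); yy,xx=np.mgrid[-k:k,-k:k]
        if w.sum()==0: print('none'); continue
        out.append(ray((X+(w*xx).sum()/w.sum()+.5)/6-.5,(Y+(w*yy).sum()/w.sum()+.5)/6-.5,.018))
    if len(out)==3:
        T,h,e=fit(L,out); D=T-[605.6,-36.3]; print(nm,T,h,e,D@[.986,.168],D@[-.168,.986])
E
```

```text
at [ 509.9 -268.1  201.5] yaw 99.5 t 27.73 F [0.7 0.5 0.1] op 0.41
top 25 [11.5, 14.8, 16.3, 14.6, 16.2, 15.9, 12.0, 11.5]
top 10 [12.1, 19.0, 21.0, 18.8, 18.2, 18.1, 18.6, 10.8]
top -5 [15.0, 18.1, 19.3, 19.2, 18.0, 18.2, 19.0, 11.0]
top -20 [12.8, 17.9, 18.8, 18.7, 20.7, 27.2, 18.8, 10.8]
top -35 [10.1, 15.0, 16.0, 17.1, 17.4, 16.8, 16.9, 12.0]
scene 25 [15.6, 16.2, 16.8, 17.1, 17.0, 15.4, 13.7, 10.0]
scene 10 [16.6, 18.4, 42.2, 18.7, 18.7, 18.2, 18.2, 9.5]
scene -5 [19.5, 18.9, 27.0, 25.8, None, 18.9, 18.3, 9.9]
scene -20 [18.3, 18.8, 18.1, 18.5, 24.6, 29.3, 18.2, 9.2]
scene -35 [12.5, 16.9, 17.2, 16.9, 17.7, 17.3, 16.8, 9.7]
A [593.15328866 -14.02097435] -80.56874387599208 0.06907727220550441 -8.529581075281223 24.058166793908907
B [618.17735866 -57.59827232] 99.44743359524733 0.18166633423431122 8.823165891751808 -23.113092760605547
```

```bash
python3 -c "
from rig import *
print(hand_in())"
```

```text
the job is handed in; nothing more can be done
None
```

The job is handed in at about 28 s of the 72 s allowed. The ratchet lever is flipped, the bar is swung open (about 1.48 rad), and both L-plates measured flat in the tray and released. The bolt's turn was not measured directly; I estimate at least 1.0 rad from the handle's travel. `hand_in()` gave no verdict.

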